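# Show a pottery thin-section slide to the label camera

## Task

Lift the sample can by its bow handle off the copy stand and set it down gently, upright, on the table close beside the stand. Then take the notched thin-section slide out of the rack by its clear end (the corner notch marks the frosted label end) and present it to the camera: label facing up squarely into the lens, notched long edge uppermost and level, label in mid-view about 250 mm from the lens. Finish while still holding it there, clear of everything else, and leave the glass blank, bottle, brush and sherd tray alone.

Things in the scene. Friction and masses are not known exactly. Their poses are not given: they have to be found in the camera images.
- stand: Fixed copy stand. Grey baseboard 25 mm thick, x -100 to +260, y -90 to +90 mm from the origin, which is on the table (z = 0) under the white centring cross. At x = +235 mm a column, 22 mm dia., 410 mm high (carriage block 42 mm wide at z = 350 to 400), carries the camera, which looks back and down at 45 deg over the cross. Yaw within 0.3 rad.
- camera: Label camera on the stand: ring-lit lens 48 mm across, grey housing 45 x 58 mm on the -z side to z = -64. Origin: centre of the lens front, 337 mm above the table, 177 mm in the stand's +x from the cross. +z is where it looks (45 deg down, to the stand's -x); y is level, along the stand's y. 250 mm along +z is 160 mm above the table over the cross.
- can: Loose lidded steel can, about 0.4 kg, 80 mm dia., 102 mm high over the lid, upright on the baseboard at the start. Origin: centre of its underside, z up. A rigid bow handle stands over the lid in the can's y-z plane: level grip bar along y, 14 mm dia., 44 mm long, at z = 147 mm, legs at y = +/-34 mm, 38 mm free under the bar.
- can_grip (a point): Middle of the can's grip bar, 147 mm above the can's underside; the axes are the can's.
- rack: Fixed wooden slide rack, base 150 x 100 x 8 mm, origin in the middle of its underside. Two slots along its x at y = +30 and -30 mm; each slot is 7 mm wide between pairs of comb ribs at x = +/-45 mm that rise from z = 8 to z = 30 mm. It may point any way round, and the slide may be in either slot.
- slide: Loose glass slide, about 85 g, 120 (x) x 5 (y) x 60 mm (z), on its long edge in a slot, underside 8 mm above the table. Origin: middle of the lower edge. x = +26 to +60 mm is frosted white, the rest clear (dark section below z = 38). A 10 x 10 mm notch is cut in the frosted end's upper corner (+x, +z). +y points out of the label face: facing it, notch up, the frosted end is left.
- label (a point): Middle of the paper label (27 x 34 mm with a square code) on the slide's +y face: x = +42.5, y = +2.5, z = 26 mm in the slide's frame; axes as the slide.
- notch (a point): Inner corner of the slide's notch: x = +50, z = +50 mm in the slide's frame; axes as the slide.
- blank: Bystander: plain clear glass blank 105 x 5 x 50 mm, no notch or label, standing in the other rack slot. Origin in the middle of its lower edge, x along its length.
- bottle: Bystander: standing water bottle, 62 mm dia., 190 mm high. Origin under its middle.
- sherds: Bystander: open plastic tray of potsherds, 100 x 130 x 40 mm, origin under its middle.
- brush: Bystander: cleaning brush about 170 mm long lying on the table along its x, origin on its underside.

How it is judged:
By the outcome, as a careful person would: the job done as asked, in the order asked, and still so for the second after the job is handed in, while the arm keeps its last pose, push and grip.
It also fails if it takes over 58 s, if anything falls off the work surface, if the arm or the gripper's body presses on something with over 40 N, if the wrist force passes 120 N, or if a joint passes its speed limit or range.

## Robot

A 6-joint arm with a two-finger parallel gripper is mounted at the origin on the work surface. World frame = base frame: x ahead of the robot, y to its left, z up, the work surface at z = 0. Lengths are in m, angles in rad, forces in N, time in s.
With the tool pointing down it reaches from about 0.35 to 0.775 m from the base axis. Payload 7.3 kg.
Tool frame: the origin (TCP) lies at the very end of the fingers, on their centre line; the grasp point (between the pads) lies ctrl.pinch_z behind it (ctrl.pinch_z is the distance from the TCP to the grasp point, in m); z points along the fingers, y is the line along which they close (so a half turn about z gives the same grasp; the last joint's range is limited). The gripper opens to 92 mm and grips with 3 to 60 N. Pads are 19 mm wide; open, the fingers measure 130 mm over their backs; the gripper's body (75 mm by 190 mm) begins 47 mm behind the grasp point.
Start: joints at [-1.49, 0.342, 1.524, -0, 1.275, -0.146], TCP at [0.118, -0.512, 0.227] pointing down, gripper open.
Joint ranges: [-2.53, 2.53], [-0.77, 2.02], [0.04, 2.7], [-1, 4.14], [0.28, 2.66], [-3.11, 3.11]. Speed limits (rad/s): [2.57, 2.57, 3.14, 3.14, 3.14, 3.14].

## Interface

Orientations are given as a unit quaternion [x, y, z, w].
In Python, from rig import ctrl gives the robot as it stands. The module is installed in compiled form; this text tells all that it offers.
- The arm moves only by the tool arm_command, never from a script. Its argument "rows" is a list of rows, each an object of numbers: "x", "y", "z": the shift along the tool's x, y, z in cm; "ax", "ay", "az": the turn, a rotation vector about the tool's x, y, z in rad; "grip": the opening, from 0 (shut) to 1 (fully open). A call has 1 to 12 rows; each row shifts and turns the commanded pose from where the row before left it, along the tool's axes as they then stand; what a row does not reach is not made up. A row lasts 1/8 s, in which the tool goes at most 62.5 mm and 10.7 degrees, less where a joint would pass 70% of its speed; a pose out of reach is approached as far as the arm can. A call is refused whole if a number of a shift passes 6.25 or a number of a turn 0.188, either way. A call with a gripper value outside its range is refused whole. The fingers move at their own pace and stop on an object; the grip force is fixed at half the most. Time passes only in rows, so rows that do not move let the fingers close. It gives the time, the measured TCP pose, the force, the opening and the grip force at its end, in the units of the state.
- ctrl.observe(): the state, without advancing time (a new reading comes with each control period).
- ctrl.grab_frame(name): name is "side" or "top" or "wrist"; returns a dict with "image" (420x560x3 uint8, red, green, blue), "K" (3x3 intrinsics, pixels), "D" ([k1, k2, p1, p2, k3] as OpenCV has them; the pictures are not rectified), "rvec" (rotation vector, rad) and "tvec" (3), from world to camera coordinates, as OpenCV has them. Camera axes: x right, y down, z forward; pixel columns grow to the right and rows downward; lengths in m; the calibration is good to about 2 mm. A picture is of the moment at which its call begins. There is no depth.
- ctrl.hand_in(): hands the job in; it is judged then, once.
The state is a dict: "t": time; "joint_positions": joint angles; "dq": joint speeds; "effort": joint torques, N m; "position": TCP position; "tool_rot": TCP orientation; "ft_force": force on the tool from outside, world axes, zero at the start; "torque": the same for the moment, N m; "gripper_width": finger opening in m; "grip_force": force on a finger pad.
Only numpy, scipy, OpenCV 4.12 (cv2) and the standard library are available. Lean on these libraries where they do the work, as an engineer would, in place of code of your own. Each camera call takes 0.05 s, during which the arm holds its last target. There are 200 camera calls.

## Working session

There is one attempt and no reset: what is moved stays moved. The work goes in short steps, Python scripts to look and compute and a tool call to move; the robot and the scene stay as the last step left them, time stands still between calls to the robot, and variables do not carry over. Pictures are saved under pics/ and viewed, at most 10 in all, crops included, and the job is handed in when it is done.

Besides the shell and the picture viewer there is one more tool, called after "Request:" by a JSON object that holds its "method" and its "body", one argument or row to a line. arm_command: Moves the arm, as the interface text tells. Its arguments: {"type":"object","properties":{"rows":{"type":"array"}},"required":["rows"]}

```bash
mkdir -p pics; ls
python3 - <<'E'
from rig import ctrl
import cv2,numpy as np
print(ctrl.pinch_z, ctrl.observe())
for n in ["side","top"]:
    f=ctrl.grab_frame(n); cv2.imwrite(f"pics/{n}0.png",cv2.resize(f["image"][:,:,::-1],(800,600),interpolation=cv2.INTER_CUBIC))
    np.savez(f"{n}0.npz",**f)
    R=cv2.Rodrigues(np.array(f["rvec"]))[0]; print(n,-R.T@np.array(f["tvec"]).ravel(),R[2])
E
```

```text
pics
0.0188 {'t': 0.0, 'joint_positions': array([-1.49001402e+00,  3.42748248e-01,  1.52502506e+00, -4.44309822e-05,
        1.27539215e+00, -1.45974033e-01]), 'dq': array([-3.58745128e-04,  1.89127281e-05, -1.38357228e-03,  9.85133537e-04,
        1.90376529e-04, -8.17780844e-04]), 'effort': array([ 2.44075673e-04, -4.31246281e+01, -2.44221425e+01,  7.16019818e-02,
        5.59651677e-02, -1.23589075e-04]), 'position': array([ 0.11801761, -0.51114116,  0.22602891]), 'tool_rot': array([ 9.93578537e-01,  1.13141826e-01,  4.39195010e-06, -7.86672867e-04]), 'ft_force': array([-0.65102832,  0.56028076, -0.97971706]), 'torque': array([0.00594917, 0.03140498, 0.02124973]), 'grip_force': 0.0, 'gripper_width': 0.09205701502415714}
side [-0.23095142 -1.05956847  1.24919891] [ 0.47782987  0.62072073 -0.62159825]
top [ 0.30876467 -0.03629904  1.4035566 ] [ 0.20749441  0.01122646 -0.97817178]
```

View pics/side0.png

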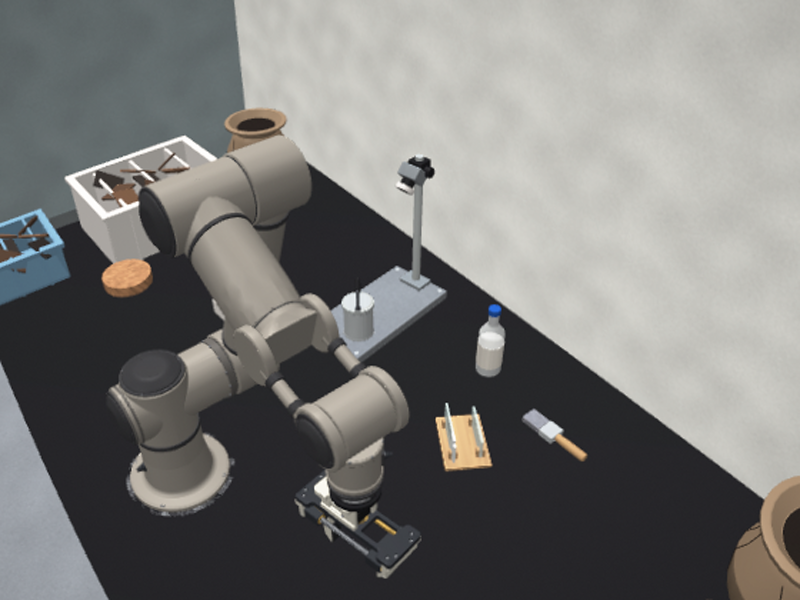

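View pics/top0.png

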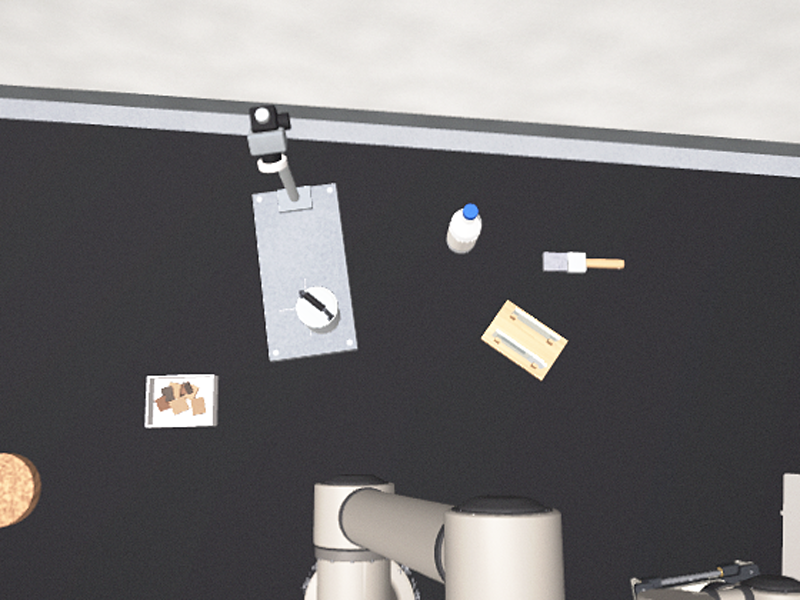

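The side view shows the stand around (390,310), the can at (358,315) and the rack at (463,440). In the top view the stand corners are near (253,195), (337,184), (357,349) and (270,360). There the can handle runs (303,292)-(332,318), and the rack is centred near (524,340) with two slides in it.

```bash
cat > h.py <<'E'
import numpy as np, cv2
from scipy.spatial.transform import Rotation as Ro
def load(n): return dict(np.load(n))
def ray(f,uv):
    p=cv2.undistortPoints(np.array(uv,float).reshape(-1,1,2),f["K"],f["D"])[:,0]
    R=cv2.Rodrigues(f["rvec"])[0]; c=-R.T@f["tvec"].ravel()
    return c,np.c_[p,np.ones(len(p))]@R
def onz(f,uv,z):
    c,d=ray(f,uv); return c+d*((z-c[2])/d[:,2])[:,None]
def proj(f,P): return cv2.projectPoints(np.array(P,float).reshape(-1,1,3),f["rvec"],f["tvec"],f["K"],f["D"])[0][:,0]
def tri(f1,u1,f2,u2):
    (a,d),(b,e)=[(c,v[0]/np.linalg.norm(v[0])) for c,v in (ray(f1,u1),ray(f2,u2))]
    s=np.linalg.lstsq(np.c_[d,-e],b-a,rcond=None)[0]; p,q=a+s[0]*d,b+s[1]*e
    return (p+q)/2,np.linalg.norm(p-q)
def crop(f,u0,v0,w,h,k): return cv2.resize(f["image"][v0:v0+h,u0:u0+w,::-1],None,fx=k,fy=k,interpolation=cv2.INTER_CUBIC)
E
python3 - <<'E'
from h import *
t=load("top0.npz"); s=load("side0.npz")
g=lambda uv:[((u+.5)/1.42857-.5,(v+.5)/1.42857-.5) for u,v in uv]
c=onz(t,g([(253,195),(337,184),(357,349),(270,360)]),.025); print(c.round(4)); 
print([np.linalg.norm(c[i]-c[i-1]).round(4) for i in range(4)])
im=t["image"]; hsv=cv2.cvtColor(im,cv2.COLOR_RGB2HSV)
m=cv2.inRange(hsv,(10,50,100),(30,255,255)); m[:,:330]=0;m[:,400:]=0;m[:200]=0;m[280:]=0
m=cv2.morphologyEx(m,cv2.MORPH_CLOSE,np.ones((9,9)))
r=cv2.minAreaRect(max(cv2.findContours(m,0,1)[0],key=cv2.contourArea)); print(r)
q=onz(t,cv2.boxPoints(r),.008); print(q.round(4),q.mean(0),[np.linalg.norm(q[i]-q[i-1]).round(4) for i in range(4)])
a=crop(t,330,205,72,66,5.5); b=crop(t,190,190,60,66,5.5)
c1=crop(s,298,275,55,60,6.6); c2=crop(s,225,185,50,60,6.6)
top=np.hstack([a,b]); bot=np.hstack([c1,c2]); 
P=np.zeros((top.shape[0]+10,800,3),np.uint8); P[:363,:396]=a;P[:363,400:400+b.shape[1]]=b; cv2.imwrite("pics/c1.png",P)
cv2.imwrite("pics/c2.png",bot)
E
```

```text
[[0.7976 0.2979 0.025 ]
 [0.8363 0.1226 0.025 ]
 [0.4878 0.0484 0.025 ]
 [0.4517 0.2211 0.025 ]]
[np.float64(0.3544), np.float64(0.1795), np.float64(0.3564), np.float64(0.1764)]
((366.61767578125, 237.6800079345703), (52.32791519165039, 34.168601989746094), 34.2156982421875)
[[ 0.5305 -0.1991  0.008 ]
 [ 0.6197 -0.2517  0.008 ]
 [ 0.5415 -0.3827  0.008 ]
 [ 0.4543 -0.3291  0.008 ]] [ 0.53651671 -0.29066018  0.008     ] [np.float64(0.1507), np.float64(0.1035), np.float64(0.1526), np.float64(0.1023)]
```

View pics/c1.png

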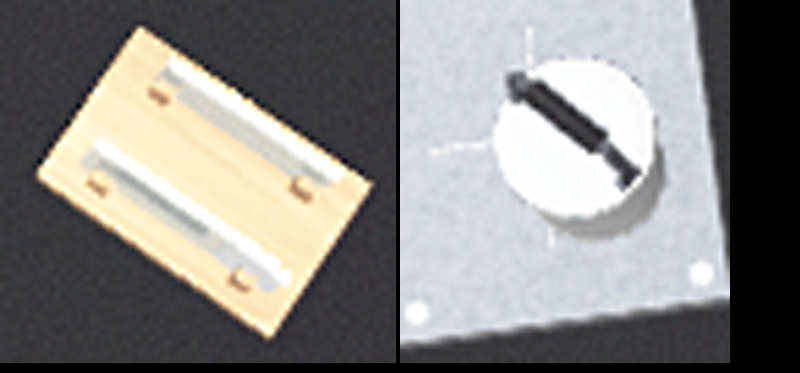

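View pics/c2.png

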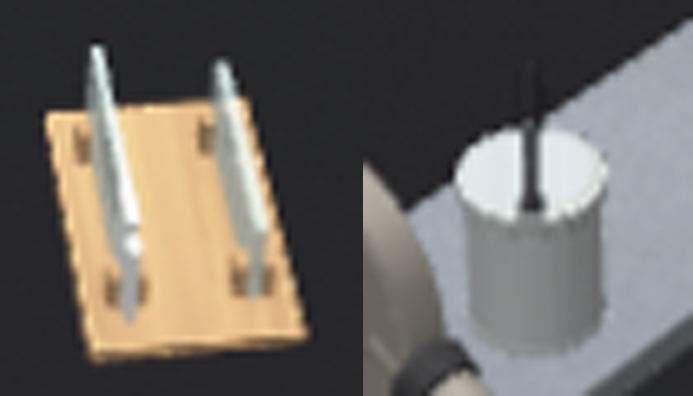

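Crops: the slide is in the near (lower-left) slot. Its notch and frosted end face −y: the notch shows at (130,240) in the side crop, and the white end at (270,270) in the top crop. The blank is in the other slot. In the top crop the can's lid centre is (575,137) and its bar runs (527,90)-(603,147).

Run:
```python
from h import *
t=load("top0.npz"); s=load("side0.npz")
cb=lambda u,v:((u-400+.5)/5.5-.5+190,(v+.5)/5.5-.5+190)
ca=lambda u,v:((u+.5)/5.5-.5+330,(v+.5)/5.5-.5+205)
bar=onz(t,[cb(527,90),cb(603,147)],.172); print("bar",bar,bar.mean(0),np.linalg.norm(bar[0]-bar[1]))
ft=onz(t,[cb(629,179),cb(519,90)],.127);print("feet",ft.round(4),ft.mean(0)); 
for d in(bar[0]-bar[1],ft[1]-ft[0]): print("az",np.arctan2(d[1],d[0]))
im=t["image"]; 
m=(im.min(2)>228).astype(np.uint8); m[:190]=0;m[256:]=0;m[:,:205]=0;m[:,250:]=0
m=cv2.morphologyEx(m,cv2.MORPH_CLOSE,np.ones((9,9)))
c=max(cv2.findContours(m,0,1)[0],key=cv2.contourArea); e=cv2.fitEllipse(c); print(e, onz(t,[e[0]],.127))
# tri of bar center w/ side: side crop2 offset 225,185 k6.6 ; right crop starts at 363
# slide top edges
sl=onz(t,[ca(97,145),ca(285,272)],.068); print("slide top",sl.round(4),np.linalg.norm(sl[0]-sl[1]),sl.mean(0))
bl=onz(t,[ca(172,60),ca(342,180)],.058); print("blank",bl.round(4))
g=lambda u,v:((u+.5)/1.42857-.5,(v+.5)/1.42857-.5)
print("bottle cap",onz(t,[g(471,211)],.19), "tray",onz(t,[g(145,375),g(217,428)],.03))
h=lambda u,v:((u-363+.5)/6.6-.5+225,(v+.5)/6.6-.5+185)
print("side bar top onz", onz(s,[h(530,75)],.172))
c=onz(t,[g(*p) for p in[(253,195),(337,184),(357,349),(270,360)]],.025)
ex=(c[1]+c[0]-c[2]-c[3])[:2]; ex/=np.linalg.norm(ex); ey=np.array([-ex[1],ex[0]])
o=c.mean(0)[:2]-.08*ex; print("cross",o,"yaw",np.arctan2(ex[1],ex[0]))
```

```text
bar [[0.56137184 0.14528519 0.172     ]
 [0.53670251 0.10640198 0.172     ]] [0.54903718 0.12584358 0.172     ] 0.046048665783504285
feet [[0.5301 0.0973 0.127 ]
 [0.5703 0.1559 0.127 ]] [0.55020827 0.12658355 0.127     ]
az 1.0054326372413631
az 0.9696416936729843
((220.75559997558594, 214.20521545410156), (27.74370002746582, 32.87520980834961), 174.249755859375) [[0.54959704 0.12770494 0.127     ]]
slide top [[ 0.5411 -0.2245  0.068 ]
 [ 0.4834 -0.323   0.068 ]] 0.11414238167318706 [ 0.51223034 -0.273782    0.068     ]
blank [[ 0.5906 -0.2627  0.058 ]
 [ 0.5345 -0.353   0.058 ]]
bottle cap [[ 0.74018839 -0.14980984  0.19      ]] tray [[0.40115331 0.46642522 0.03      ]
 [0.30929164 0.30886287 0.03      ]]
side bar top onz [[0.56436011 0.14322219 0.172     ]]
cross [0.56518065 0.15549486] yaw 0.21409961341251885
```

```bash
cat >> h.py <<'E'
def shift(tgt,step=.045,pos=None,rot=None):
    """tool-frame total shift (cm) and number of rows"""
    from rig import ctrl
    o=ctrl.observe(); p=o["position"] if pos is None else pos; r=Ro.from_quat(o["tool_rot"]) if rot is None else rot
    d=r.inv().apply(np.array(tgt)-p)*100; n=int(np.ceil(np.linalg.norm(d)/(100*step)))
    print("shift cm",d.round(2),"rows",n,"each",(d/n).round(2))
E
python3 - <<'E'
from h import *
shift([.45,-.28,.27]); shift([.5495,.1265,.27],pos=np.array([.45,-.28,.27]))
E
```

```text
shift cm [ 37.54 -15.07  -4.36] rows 10 each [ 3.75 -1.51 -0.44]
shift cm [ 18.84 -37.37   0.05] rows 10 each [ 1.88 -3.74  0.01]
```

Request:
{"method": "arm_command", "body": {
  "rows": [
    {"x":3.75,"y":-1.51,"z":-0.44},
    {"x":3.75,"y":-1.51,"z":-0.44},
    {"x":3.75,"y":-1.51,"z":-0.44},
    {"x":3.75,"y":-1.51,"z":-0.44},
    {"x":3.75,"y":-1.51,"z":-0.44},
    {"x":3.75,"y":-1.51,"z":-0.44},
    {"x":3.75,"y":-1.51,"z":-0.44},
    {"x":3.75,"y":-1.51,"z":-0.44},
    {"x":3.75,"y":-1.51,"z":-0.44},
    {"x":3.75,"y":-1.51,"z":-0.44},
    {"x":0},
    {"x":0}
  ]
}}

```text
invalid input at $.rows[0]: expected keys x, y, z, ax, ay, az, grip
```

Run:
```python
from h import *
from rig import ctrl
print(ctrl.observe()["position"],ctrl.observe()["t"])
f=ctrl.grab_frame("wrist"); np.savez("w1.npz",**f); cv2.imwrite("pics/w1.png",f["image"][:,:,::-1])
shift([.5495,.1265,.27])
```

```text
[ 0.11806242 -0.51119607  0.22612952] 0.1
shift cm [ 56.38 -52.45  -4.31] rows 18 each [ 3.13 -2.91 -0.24]
```

View pics/w1.png

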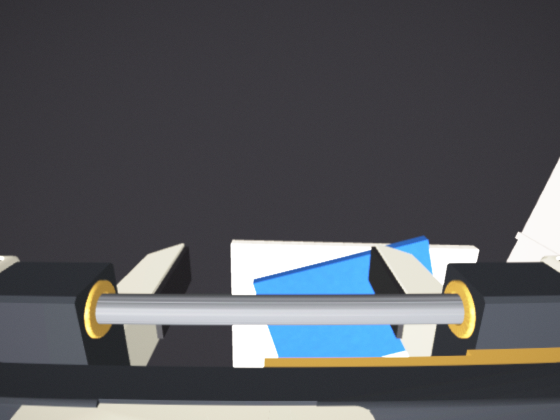

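The move was refused because every row needs all keys. The wrist view from the start pose shows a white-blue object below, from (232,240) to (478,370), with the fingers around (150,300) and (410,300). Resending with full rows.

Request:
{"method": "arm_command", "body": {
  "rows": [
    {"x":3.75,"y":-1.51,"z":-0.44,"ax":0,"ay":0,"az":0,"grip":1},
    {"x":3.75,"y":-1.51,"z":-0.44,"ax":0,"ay":0,"az":0,"grip":1},
    {"x":3.75,"y":-1.51,"z":-0.44,"ax":0,"ay":0,"az":0,"grip":1},
    {"x":3.75,"y":-1.51,"z":-0.44,"ax":0,"ay":0,"az":0,"grip":1},
    {"x":3.75,"y":-1.51,"z":-0.44,"ax":0,"ay":0,"az":0,"grip":1},
    {"x":3.75,"y":-1.51,"z":-0.44,"ax":0,"ay":0,"az":0,"grip":1},
    {"x":3.75,"y":-1.51,"z":-0.44,"ax":0,"ay":0,"az":0,"grip":1},
    {"x":3.75,"y":-1.51,"z":-0.44,"ax":0,"ay":0,"az":0,"grip":1},
    {"x":3.75,"y":-1.51,"z":-0.44,"ax":0,"ay":0,"az":0,"grip":1},
    {"x":3.75,"y":-1.51,"z":-0.44,"ax":0,"ay":0,"az":0,"grip":1},
    {"x":0,"y":0,"z":0,"ax":0,"ay":0,"az":0,"grip":1}
  ]
}}

```text
t: 1.52
position: [0.4511, -0.2786, 0.2706]
tool_rot: [0.993, 0.115, 0.0, -0.0]
ft_force: [-0.4, 0.2, -0.9]
gripper_width: 0.0919
grip_force: 0.0
```

Run:
```python
from h import *
from rig import ctrl
print(ctrl.observe()["position"],ctrl.observe()["t"])
f=ctrl.grab_frame("wrist"); np.savez("w1.npz",**f); cv2.imwrite("pics/w2.png",f["image"][:,:,::-1])
shift([.5495,.1265,.27])
```

```text
[ 0.45110151 -0.27855749  0.27055876] 1.525
shift cm [ 1.892e+01 -3.727e+01  3.000e-02] rows 10 each [ 1.89 -3.73  0.  ]
```

View pics/w2.png

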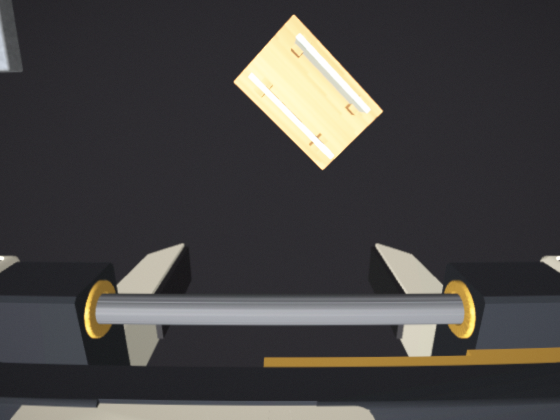

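The wrist view shows the rack, with the slide's top edge running (248,76)-(332,157) and the blank's at (298,38)-(367,110). Going on to the can.

Request:
{"method": "arm_command", "body": {
  "rows": [
    {"x":1.89,"y":-3.73,"z":0,"ax":0,"ay":0,"az":0,"grip":1},
    {"x":1.89,"y":-3.73,"z":0,"ax":0,"ay":0,"az":0,"grip":1},
    {"x":1.89,"y":-3.73,"z":0,"ax":0,"ay":0,"az":0,"grip":1},
    {"x":1.89,"y":-3.73,"z":0,"ax":0,"ay":0,"az":0,"grip":1},
    {"x":1.89,"y":-3.73,"z":0,"ax":0,"ay":0,"az":0,"grip":1},
    {"x":1.89,"y":-3.73,"z":0,"ax":0,"ay":0,"az":0,"grip":1},
    {"x":1.89,"y":-3.73,"z":0,"ax":0,"ay":0,"az":0,"grip":1},
    {"x":1.89,"y":-3.73,"z":0,"ax":0,"ay":0,"az":0,"grip":1},
    {"x":1.89,"y":-3.73,"z":0,"ax":0,"ay":0,"az":0,"grip":1},
    {"x":1.89,"y":-3.73,"z":0,"ax":0,"ay":0,"az":0,"grip":1}
  ]
}}

```text
t: 2.82
position: [0.5498, 0.1256, 0.2705]
tool_rot: [0.994, 0.112, -0.0, 0.0]
ft_force: [0.2, -0.4, -0.5]
gripper_width: 0.0918
grip_force: 0.0
```

Request:
{"method": "arm_command", "body": {
  "rows": [
    {"x":0,"y":0,"z":0,"ax":0,"ay":0,"az":-0.152,"grip":1},
    {"x":0,"y":0,"z":0,"ax":0,"ay":0,"az":-0.152,"grip":1},
    {"x":0,"y":0,"z":0,"ax":0,"ay":0,"az":-0.152,"grip":1},
    {"x":0,"y":0,"z":0,"ax":0,"ay":0,"az":-0.152,"grip":1},
    {"x":0,"y":0,"z":0,"ax":0,"ay":0,"az":-0.152,"grip":1},
    {"x":0,"y":0,"z":0,"ax":0,"ay":0,"az":0,"grip":1}
  ]
}}

```text
t: 3.58
position: [0.5496, 0.1245, 0.2704]
tool_rot: [0.881, 0.472, -0.0, 0.0]
ft_force: [-0.5, 0.3, 0.6]
gripper_width: 0.092
grip_force: 0.0
```

Run:
```python
from h import *
from rig import ctrl
o=ctrl.observe();print(o["position"],o["joint_positions"])
print("y az",np.arctan2(*Ro.from_quat(o["tool_rot"]).as_matrix()[[1,0],1]))
f=ctrl.grab_frame("wrist"); np.savez("w3.npz",**f)
R=cv2.Rodrigues(f["rvec"])[0]; print("cam",-R.T@f["tvec"].ravel(),R[2])
print("bar proj",proj(f,[[.5495,.1265,.172],[.5618,.1453,.172],[.537,.1064,.172]]).round(1))
cv2.imwrite("pics/w3.png",f["image"][:,:,::-1])
shift([.5495,.1265,.1532])
w=load("w1.npz"); a=onz(w,[(248,76),(332,157)],.068); print("slide",a.round(4),a.mean(0),np.linalg.norm(a[0]-a[1]),np.arctan2(*(a[1]-a[0])[[1,0]]))
```

```text
[0.54962868 0.12450564 0.27043406] [ 8.70453140e-02  3.85657522e-01  1.33704154e+00 -4.70497448e-04
  1.41963963e+00  6.73923694e-01]
y az -0.5868074796059904
cam [0.59485525 0.19118491 0.42776946] [-0.165696   -0.24760393 -0.95458741]
bar proj [[277.2 203.2]
 [276.9 175. ]
 [278.2 231.4]]
shift cm [ 0.15 -0.11 11.73] rows 3 each [ 0.05 -0.04  3.91]
slide [[ 0.5433 -0.2254  0.068 ]
 [ 0.4844 -0.3283  0.068 ]] [ 0.51386804 -0.27684723  0.068     ] 0.11846121817558088 -2.0907380387923564
```

View pics/w3.png

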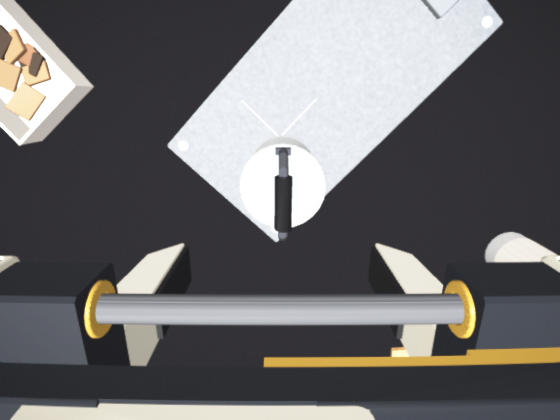

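The bar appears vertical at column 283.5, rows 177-231, with the fingers symmetric about column 280. That is nearly centred.

Run:
```python
from h import *
f=load("w3.npz"); b=onz(f,[(283.3,176),(283.7,231)],.172); print(b,b.mean(0))
# cross via arms? corner dots, slit: tray etc. stand corners from wrist at z=.025
print("stand corners",onz(f,[(168,146),(276,242),(502,19)],.025).round(4))
m=b.mean(0); shift([m[0],m[1],.1532])
```

```text
[[0.5654123  0.14197107 0.172     ]
 [0.54087067 0.10422744 0.172     ]] [0.55314149 0.12309925 0.172     ]
stand corners [[0.4556 0.2189 0.025 ]
 [0.4934 0.0471 0.025 ]
 [0.8413 0.1281 0.025 ]]
shift cm [ 0.06  0.38 11.73] rows 3 each [0.02 0.13 3.91]
```

Request:
{"method": "arm_command", "body": {
  "rows": [
    {"x":0.1,"y":0.25,"z":0,"ax":0,"ay":0,"az":0,"grip":1},
    {"x":0,"y":0,"z":3,"ax":0,"ay":0,"az":0,"grip":1},
    {"x":0,"y":0,"z":3,"ax":0,"ay":0,"az":0,"grip":1},
    {"x":0,"y":0,"z":3,"ax":0,"ay":0,"az":0,"grip":1},
    {"x":0,"y":0,"z":2.7,"ax":0,"ay":0,"az":0,"grip":1},
    {"x":0,"y":0,"z":0,"ax":0,"ay":0,"az":0,"grip":1},
    {"x":0,"y":0,"z":0,"ax":0,"ay":0,"az":0,"grip":0},
    {"x":0,"y":0,"z":0,"ax":0,"ay":0,"az":0,"grip":0},
    {"x":0,"y":0,"z":0,"ax":0,"ay":0,"az":0,"grip":0},
    {"x":0,"y":0,"z":0,"ax":0,"ay":0,"az":0,"grip":0},
    {"x":0,"y":0,"z":0,"ax":0,"ay":0,"az":0,"grip":0},
    {"x":0,"y":0,"z":0,"ax":0,"ay":0,"az":0,"grip":0}
  ]
}}

```text
t: 5.12
position: [0.5524, 0.1253, 0.1537]
tool_rot: [0.881, 0.474, -0.0, 0.0]
ft_force: [-0.4, -0.8, -0.5]
gripper_width: 0.0365
grip_force: 0.0
```

Request:
{"method": "arm_command", "body": {
  "rows": [
    {"x":0,"y":0,"z":0,"ax":0,"ay":0,"az":0,"grip":0},
    {"x":0,"y":0,"z":0,"ax":0,"ay":0,"az":0,"grip":0},
    {"x":0,"y":0,"z":0,"ax":0,"ay":0,"az":0,"grip":0},
    {"x":0,"y":0,"z":0,"ax":0,"ay":0,"az":0,"grip":0},
    {"x":0,"y":0,"z":0,"ax":0,"ay":0,"az":0,"grip":0},
    {"x":0,"y":0,"z":0,"ax":0,"ay":0,"az":0,"grip":0}
  ]
}}

```text
t: 5.88
position: [0.5525, 0.1252, 0.1537]
tool_rot: [0.881, 0.474, 0.0, 0.0]
ft_force: [-0.5, -0.7, -0.3]
gripper_width: 0.0127
grip_force: 30.0
```

Run:
```python
from h import *
shift([.579,.006,.1537])
```

```text
shift cm [-8.49  8.78  0.  ] rows 3 each [-2.83  2.93  0.  ]
```

Request:
{"method": "arm_command", "body": {
  "rows": [
    {"x":0,"y":0,"z":-1,"ax":0,"ay":0,"az":0,"grip":0},
    {"x":0,"y":0,"z":-2,"ax":0,"ay":0,"az":0,"grip":0},
    {"x":0,"y":0,"z":-2,"ax":0,"ay":0,"az":0,"grip":0},
    {"x":-1.4,"y":1.5,"z":0,"ax":0,"ay":0,"az":0,"grip":0},
    {"x":-1.4,"y":1.5,"z":0,"ax":0,"ay":0,"az":0,"grip":0},
    {"x":-1.4,"y":1.5,"z":0,"ax":0,"ay":0,"az":0,"grip":0},
    {"x":-1.4,"y":1.5,"z":0,"ax":0,"ay":0,"az":0,"grip":0},
    {"x":-1.4,"y":1.4,"z":0,"ax":0,"ay":0,"az":0,"grip":0},
    {"x":-1.4,"y":1.4,"z":0,"ax":0,"ay":0,"az":0,"grip":0},
    {"x":0,"y":0,"z":0,"ax":0,"ay":0,"az":0,"grip":0},
    {"x":0,"y":0,"z":0,"ax":0,"ay":0,"az":0,"grip":0}
  ]
}}

```text
t: 7.25
position: [0.5794, 0.007, 0.2036]
tool_rot: [0.881, 0.474, -0.0, -0.0]
ft_force: [0.3, -0.1, -4.1]
gripper_width: 0.0132
grip_force: 30.0
```

Request:
{"method": "arm_command", "body": {
  "rows": [
    {"x":0,"y":0,"z":2,"ax":0,"ay":0,"az":0,"grip":0},
    {"x":0,"y":0,"z":2,"ax":0,"ay":0,"az":0,"grip":0},
    {"x":0,"y":0,"z":1.5,"ax":0,"ay":0,"az":0,"grip":0},
    {"x":0,"y":0,"z":1.2,"ax":0,"ay":0,"az":0,"grip":0},
    {"x":0,"y":0,"z":0.4,"ax":0,"ay":0,"az":0,"grip":0},
    {"x":0,"y":0,"z":0,"ax":0,"ay":0,"az":0,"grip":0}
  ]
}}

```text
t: 8.0
position: [0.5797, 0.0067, 0.1328]
tool_rot: [0.881, 0.474, 0.0, 0.0]
ft_force: [-0.4, -0.8, -3.7]
gripper_width: 0.0131
grip_force: 30.0
```

Request:
{"method": "arm_command", "body": {
  "rows": [
    {"x":0,"y":0,"z":0.15,"ax":0,"ay":0,"az":0,"grip":0},
    {"x":0,"y":0,"z":0.1,"ax":0,"ay":0,"az":0,"grip":0},
    {"x":0,"y":0,"z":0.1,"ax":0,"ay":0,"az":0,"grip":0},
    {"x":0,"y":0,"z":0,"ax":0,"ay":0,"az":0,"grip":0},
    {"x":0,"y":0,"z":0,"ax":0,"ay":0,"az":0,"grip":0}
  ]
}}

```text
t: 8.62
position: [0.5796, 0.0067, 0.1292]
tool_rot: [0.881, 0.474, 0.0, 0.0]
ft_force: [-0.7, -0.7, -4.7]
gripper_width: 0.0125
grip_force: 30.0
```

Request:
{"method": "arm_command", "body": {
  "rows": [
    {"x":0,"y":0,"z":0.06,"ax":0,"ay":0,"az":0,"grip":0},
    {"x":0,"y":0,"z":0,"ax":0,"ay":0,"az":0,"grip":0}
  ]
}}

```text
t: 8.88
position: [0.5797, 0.0066, 0.1287]
tool_rot: [0.881, 0.474, 0.0, 0.0]
ft_force: [-0.4, 0.7, -3.7]
gripper_width: 0.0128
grip_force: 30.0
```

Request:
{"method": "arm_command", "body": {
  "rows": [
    {"x":0,"y":0,"z":0.06,"ax":0,"ay":0,"az":0,"grip":0},
    {"x":0,"y":0,"z":0,"ax":0,"ay":0,"az":0,"grip":0}
  ]
}}

```text
t: 9.12
position: [0.58, 0.0065, 0.1286]
tool_rot: [0.881, 0.474, 0.001, 0.001]
ft_force: [0.3, -0.1, 0.3]
gripper_width: 0.013
grip_force: 30.0
```

Request:
{"method": "arm_command", "body": {
  "rows": [
    {"x":0,"y":0,"z":0,"ax":0,"ay":0,"az":0,"grip":0.6},
    {"x":0,"y":0,"z":0,"ax":0,"ay":0,"az":0,"grip":0.6},
    {"x":0,"y":0,"z":0,"ax":0,"ay":0,"az":0,"grip":0.6},
    {"x":0,"y":0,"z":0,"ax":0,"ay":0,"az":0,"grip":0.6},
    {"x":0,"y":0,"z":0,"ax":0,"ay":0,"az":0,"grip":0.6},
    {"x":0,"y":0,"z":0,"ax":0,"ay":0,"az":0,"grip":0.6},
    {"x":0,"y":0,"z":-2,"ax":0,"ay":0,"az":0,"grip":0.6},
    {"x":0,"y":0,"z":-4,"ax":0,"ay":0,"az":0,"grip":0.6},
    {"x":0,"y":0,"z":-4,"ax":0,"ay":0,"az":0,"grip":0.6},
    {"x":0,"y":0,"z":0,"ax":0,"ay":0,"az":0,"grip":0.5}
  ]
}}

```text
t: 10.38
position: [0.5812, 0.0065, 0.2316]
tool_rot: [0.881, 0.474, 0.003, 0.002]
ft_force: [-0.3, -0.0, -0.4]
gripper_width: 0.0493
grip_force: 0.0
```

Run:
```python
from h import *
shift([.5347,-.237,.20])
```

```text
shift cm [-22.89   9.53   3.15] rows 6 each [-3.82  1.59  0.52]
```

Request:
{"method": "arm_command", "body": {
  "rows": [
    {"x":-3.82,"y":1.59,"z":0,"ax":0,"ay":0,"az":0,"grip":0.45},
    {"x":-3.82,"y":1.59,"z":0,"ax":0,"ay":0,"az":0,"grip":0.45},
    {"x":-3.82,"y":1.59,"z":0,"ax":0,"ay":0,"az":0,"grip":0.45},
    {"x":-3.82,"y":1.59,"z":0,"ax":0,"ay":0,"az":0,"grip":0.45},
    {"x":-3.82,"y":1.59,"z":1.5,"ax":0,"ay":0,"az":0,"grip":0.45},
    {"x":-3.82,"y":1.59,"z":1.5,"ax":0,"ay":0,"az":0,"grip":0.45},
    {"x":0,"y":0,"z":0,"ax":0,"ay":0,"az":-0.056,"grip":0.45},
    {"x":0,"y":0,"z":0,"ax":0,"ay":0,"az":0,"grip":0.45}
  ]
}}

```text
t: 11.38
position: [0.5321, -0.2373, 0.1968]
tool_rot: [0.867, 0.497, -0.0, -0.001]
ft_force: [0.0, 0.3, 0.7]
gripper_width: 0.0411
grip_force: 0.0
```

Run:
```python
from h import *
from rig import ctrl
o=ctrl.observe();print(o["position"],o["joint_positions"],Ro.from_quat(o["tool_rot"]).as_matrix().round(4))
f=ctrl.grab_frame("wrist"); np.savez("w4.npz",**f)
c=np.array([.5125,-.275]);x=np.array([-.505,-.863])
P=[[*(c+x*a),.068] for a in(-.06,0,.06)]; print(proj(f,P).round(1))
cv2.imwrite("pics/w4.png",crop(f,130,100,280,210,2.8))
f=ctrl.grab_frame("side"); np.savez("s4.npz",**f)
f=ctrl.grab_frame("top"); np.savez("t4.npz",**f)
```

```text
[ 0.53213002 -0.23732356  0.19681026] [-5.51027240e-01  4.72430492e-01  1.40456570e+00  2.24487944e-05
  1.26664624e+00 -2.16123655e-02] [[ 5.050e-01  8.631e-01 -1.700e-03]
 [ 8.631e-01 -5.050e-01  1.100e-03]
 [ 1.000e-04 -2.000e-03 -1.000e+00]]
[[281.5 174.9]
 [281.4 239.9]
 [281.3 297.6]]
```

View pics/w4.png

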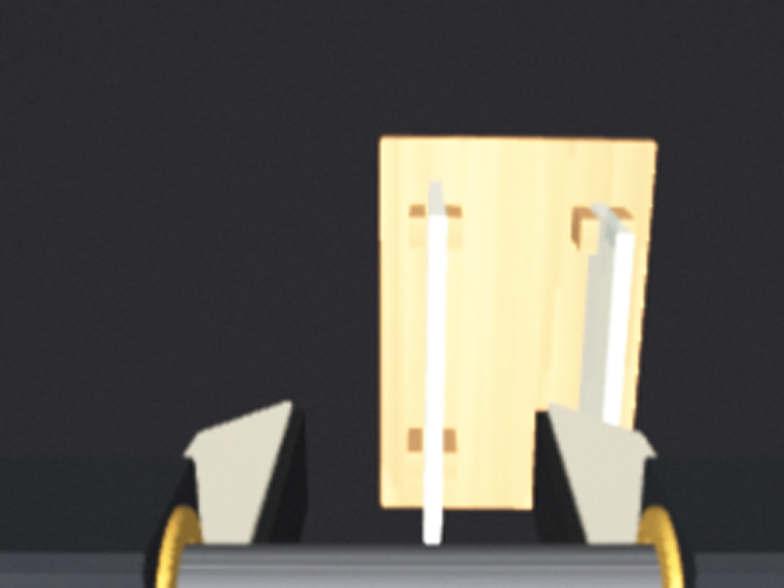

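The slide's top edge runs from (437,215) to (432,543) in the crop, slightly right of finger centre (421). The blank is at the right, clear of the fingers once they descend.

Run:
```python
from h import *
f=load("w4.npz"); g=lambda u,v:(130+(u+.5)/2.8-.5,100+(v+.5)/2.8-.5)
a=onz(f,[g(437.5,215),g(432.5,535)],.068); d=a[1]-a[0];print(a.round(4),"len",np.linalg.norm(d),"az",np.arctan2(d[1],d[0]))
# finger mid plane in image at same depth: project TCP-axis points
from rig import ctrl
o=ctrl.observe(); R=Ro.from_quat(o["tool_rot"]); p=o["position"]
print("in tool frame cm",(R.inv().apply(a-p)*100).round(2))
print("fingertip centre proj",proj(f,[p,p+R.apply([.06,0,.1])]).round(1))
s=load("s4.npz"); print("rack corners",onz(f,[g(380,137),g(657,141),g(381,507)],.008).round(4))
```

```text
[[ 0.5453 -0.2263  0.068 ]
 [ 0.4883 -0.3216  0.068 ]] len 0.11105177145510488 az -2.1099820982374267
in tool frame cm [[ 1.52  0.56 12.98]
 [-9.59  0.44 12.98]]
fingertip centre proj [[278.7 262.4]
 [279.1 125.6]]
rack corners [[ 0.5359 -0.2031  0.008 ]
 [ 0.6215 -0.2547  0.008 ]
 [ 0.4588 -0.3319  0.008 ]]
```

Request:
{"method": "arm_command", "body": {
  "rows": [
    {"x":-0.1,"y":0.4,"z":0,"ax":0,"ay":0,"az":0.008,"grip":0.45},
    {"x":0,"y":0,"z":4,"ax":0,"ay":0,"az":0,"grip":0.45},
    {"x":0,"y":0,"z":4,"ax":0,"ay":0,"az":0,"grip":0.45},
    {"x":0,"y":0,"z":3,"ax":0,"ay":0,"az":0,"grip":0.45},
    {"x":0,"y":0,"z":2,"ax":0,"ay":0,"az":0,"grip":0.45},
    {"x":0,"y":0,"z":2,"ax":0,"ay":0,"az":0,"grip":0.45},
    {"x":0,"y":0,"z":1.1,"ax":0,"ay":0,"az":0,"grip":0.45},
    {"x":0,"y":0,"z":0,"ax":0,"ay":0,"az":0,"grip":0.45},
    {"x":0,"y":0,"z":0,"ax":0,"ay":0,"az":0,"grip":0.45}
  ]
}}

```text
t: 12.65
position: [0.5363, -0.2403, 0.0378]
tool_rot: [0.869, 0.495, 0.0, 0.001]
ft_force: [-1.1, 0.4, 0.1]
gripper_width: 0.0414
grip_force: 0.0
```

Run:
```python
from h import *
from rig import ctrl
f=ctrl.grab_frame("wrist"); np.savez("w5.npz",**f)
cv2.imwrite("pics/w5.png",crop(f,130,60,280,210,2.8))
```

```text
(no output)
```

View pics/w5.png

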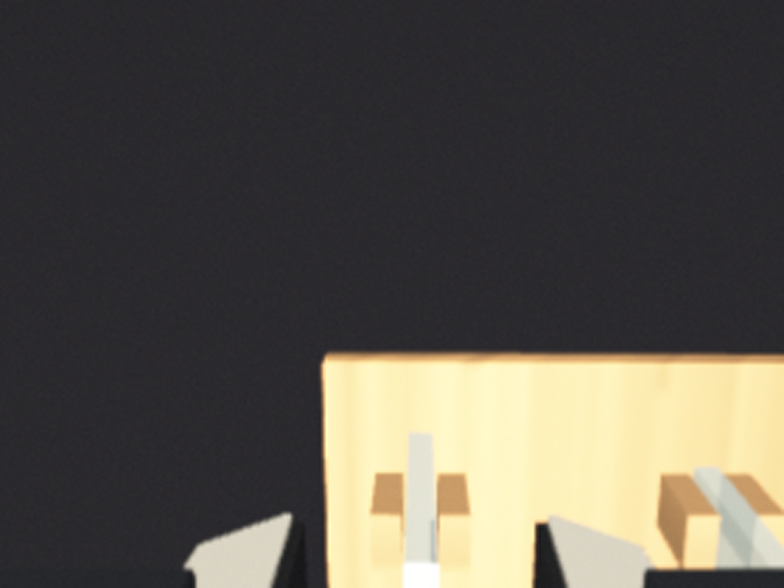

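The slide at column 421 is centred between the fingers (303 and 540). Closing.

Request:
{"method": "arm_command", "body": {
  "rows": [
    {"x":0,"y":0,"z":0,"ax":0,"ay":0,"az":0,"grip":0},
    {"x":0,"y":0,"z":0,"ax":0,"ay":0,"az":0,"grip":0},
    {"x":0,"y":0,"z":0,"ax":0,"ay":0,"az":0,"grip":0},
    {"x":0,"y":0,"z":0,"ax":0,"ay":0,"az":0,"grip":0},
    {"x":0,"y":0,"z":0,"ax":0,"ay":0,"az":0,"grip":0},
    {"x":0,"y":0,"z":0,"ax":0,"ay":0,"az":0,"grip":0},
    {"x":0,"y":0,"z":0,"ax":0,"ay":0,"az":0,"grip":0},
    {"x":0,"y":0,"z":0,"ax":0,"ay":0,"az":0,"grip":0},
    {"x":0,"y":0,"z":0,"ax":0,"ay":0,"az":0,"grip":0}
  ]
}}

```text
t: 13.82
position: [0.5357, -0.24, 0.0371]
tool_rot: [0.869, 0.495, -0.0, 0.0]
ft_force: [-0.6, 0.6, 1.7]
gripper_width: 0.0051
grip_force: 30.0
```

Run:
```python
from h import *
for n,roi in (("t4.npz",(170,120,262,262)),("s4.npz",(215,180,320,260))):
    f=load(n); im=f["image"].astype(int); u0,v0,u1,v1=roi
    sub=np.zeros(im.shape[:2],np.uint8); sub[v0:v1,u0:u1]=(im[v0:v1,u0:u1].min(2)>95)
    sub=cv2.morphologyEx(sub,cv2.MORPH_CLOSE,np.ones((5,5)))
    c=max(cv2.findContours(sub,0,1)[0],key=cv2.contourArea)
    ap=cv2.approxPolyDP(c,6,True)[:,0]; print(n,"poly",ap.tolist())
    P=onz(f,ap,.025); print(P.round(4)[:,:2].tolist())
    est=proj(f,[[.567,.155,.025]])[0].round().astype(int); print("cross est px",est)
    b=im.min(2); w=b[est[1]-14:est[1]+15,est[0]-14:est[0]+15]; loc=cv2.medianBlur(w.astype(np.uint8),9)
    m=(w-loc.astype(int))>14; ys,xs=np.nonzero(m); print(len(xs))
    print("\n".join("".join("#" if q else "." for q in r) for r in m))
```

```text
t4.npz poly [[182, 120], [197, 125], [193, 134], [176, 136], [188, 251], [249, 244], [234, 128], [207, 130], [202, 120]]
[[0.8513, 0.289], [0.8387, 0.2414], [0.8089, 0.2502], [0.7985, 0.3009], [0.4539, 0.2238], [0.4881, 0.0506], [0.838, 0.1281], [0.8251, 0.2093], [0.8561, 0.2281]]
cross est px [216 214]
58
...........#.................
...........#.................
............#................
............#................
............#................
............#................
............#................
............#................
............#................
............#................
............##...............
.............#...............
.............#...........####
.............#....#######....
...........###.###...........
...########..#...............
####.........#...............
.............#...............
.............#...............
..............#..............
..............#..............
..............#..............
..............#..............
..............#..............
..............#..............
..............#..............
............
[... 797 characters left out ...]
..........
.............................
......................##.....
....##................#......
......#......................
......###.........##.........
..................##.........
...........##..##............
............##.#.............
.............###.............
...........##....#...........
...........##.....##.........
.........#.........##........
........#............#.......
.......................##....
....##...................##..
.....#.......................
.............................
.............................
.............................
.............................
.............................
.............................
.............................
```

Run:
```python
from h import *
t=load("t4.npz"); s=load("s4.npz")
print("cross",onz(t,[(215,214)],.025),onz(s,[(250,225.7)],.025),tri(t,[(215,214)],s,[(250,225.7)]))
T=onz(t,[(202.5,214-14),(215.3,214+13),(215-13,216),(215+13,212)],.025)
ps=[]
for f,(u0,v0,u1,v1) in ((t,(170,100,212,125)),(s,(272,115,310,140))):
    im=f["image"][v0:v1,u0:u1].min(2); n,l,st,ce=cv2.connectedComponentsWithStats((im>205).astype(np.uint8))
    for i in range(1,n):
        if st[i,4]>8: print((ce[i]+[u0,v0]).round(1),st[i])
# expected lens position
psi=.216; c=np.array([.566,.156]); L=[*(c+.177*np.array([np.cos(psi),np.sin(psi)])),.337]
print(L,proj(t,[L]),proj(s,[L]))
# yaw from stand edges, top cam
c4=onz(t,[(188,251),(249,244),(234,128),(176,136)],.025)[:,:2]
for a,b in((0,3),(1,2)): d=c4[b]-c4[a];print(np.arctan2(d[1],d[0]))
for a,b in((1,0),(2,3)): d=c4[b]-c4[a];print(np.arctan2(-d[0],d[1]))
```

```text
cross [[0.5681136  0.15765405 0.025     ]] [[0.57024119 0.15744834 0.025     ]] (array([0.56884913, 0.15709838, 0.02572656]), np.float64(0.001956379894864433))
[190.2 115.7] [ 10   8  20  13 137]
[303.6 129.2] [ 24   0  14  25 262]
[277.1 125.7] [ 0  2 14 16 90]
[284.2 137.4] [ 8 19  9  6 28]
[np.float64(0.7388869728236954), np.float64(0.19393540072094645), 0.337] [[191.51902871 116.55516194]] [[281.76613082 133.41434478]]
0.220081257373791
0.21799316102229416
0.19456584170024446
0.2246783460994587
```

```bash
cat > tgt.py <<'E'
from h import *
psi=.218; C=np.array([.569,.157,.160]); ex=np.array([np.cos(psi),np.sin(psi),0]); ey=np.array([-ex[1],ex[0],0]); ez=np.array([0,0,1.])
s=np.sqrt(.5); RT=Ro.from_matrix(np.c_[ey,s*(ex+ez),s*(ex-ez)])
LT=np.array([-.0868,.0025,.003]); PT=C-RT.apply(LT)
E
python3 - <<'E'
from tgt import *
from rig import ctrl
o=ctrl.observe(); R=Ro.from_quat(o["tool_rot"]); print(PT)
shift([.51,.25,.26],pos=o["position"]+[0,0,.223])
print("rotvec",(R.inv()*RT).as_rotvec(), "yaw first", (Ro.from_rotvec([0,0,0])).as_rotvec())
shift(PT,pos=np.array([.51,.25,.26]),rot=RT)
E
```

```text
[0.54643008 0.24090449 0.16035355]
shift cm [ 40.82 -27.24  -0.  ] rows 11 each [ 3.71 -2.48 -0.  ]
rotvec [-0.74699171  0.29590016 -0.71404321] yaw first [0. 0. 0.]
shift cm [-1.68 -4.67  9.42] rows 3 each [-0.56 -1.56  3.14]
```

Request:
{"method": "arm_command", "body": {
  "rows": [
    {"x":0,"y":0,"z":-0.5,"ax":0,"ay":0,"az":0,"grip":0},
    {"x":0,"y":0,"z":-1.5,"ax":0,"ay":0,"az":0,"grip":0},
    {"x":0,"y":0,"z":-2.5,"ax":0,"ay":0,"az":0,"grip":0},
    {"x":0,"y":0,"z":-3,"ax":0,"ay":0,"az":0,"grip":0},
    {"x":0,"y":0,"z":-3,"ax":0,"ay":0,"az":0,"grip":0},
    {"x":0,"y":0,"z":-3,"ax":0,"ay":0,"az":0,"grip":0},
    {"x":0,"y":0,"z":-3,"ax":0,"ay":0,"az":0,"grip":0},
    {"x":0,"y":0,"z":-3,"ax":0,"ay":0,"az":0,"grip":0},
    {"x":0,"y":0,"z":-2.5,"ax":0,"ay":0,"az":0,"grip":0},
    {"x":0,"y":0,"z":0,"ax":0,"ay":0,"az":0,"grip":0}
  ]
}}

```text
t: 15.08
position: [0.5362, -0.2403, 0.2598]
tool_rot: [0.869, 0.495, 0.001, 0.002]
ft_force: [1.3, 0.2, -2.1]
gripper_width: 0.005
grip_force: 30.0
```

Request:
{"method": "arm_command", "body": {
  "rows": [
    {"x":1.8,"y":-1.2,"z":0,"ax":0,"ay":0,"az":0,"grip":0},
    {"x":3.7,"y":-2.5,"z":0,"ax":0,"ay":0,"az":0,"grip":0},
    {"x":3.7,"y":-2.5,"z":0,"ax":0,"ay":0,"az":0,"grip":0},
    {"x":3.7,"y":-2.5,"z":0,"ax":0,"ay":0,"az":0,"grip":0},
    {"x":3.7,"y":-2.5,"z":0,"ax":0,"ay":0,"az":0,"grip":0},
    {"x":3.7,"y":-2.5,"z":0,"ax":0,"ay":0,"az":0,"grip":0},
    {"x":3.7,"y":-2.5,"z":0,"ax":0,"ay":0,"az":0,"grip":0},
    {"x":3.7,"y":-2.5,"z":0,"ax":0,"ay":0,"az":0,"grip":0},
    {"x":3.7,"y":-2.5,"z":0,"ax":0,"ay":0,"az":0,"grip":0},
    {"x":3.7,"y":-2.5,"z":0,"ax":0,"ay":0,"az":0,"grip":0},
    {"x":3.7,"y":-2.5,"z":0,"ax":0,"ay":0,"az":0,"grip":0},
    {"x":1.8,"y":-1.2,"z":0,"ax":0,"ay":0,"az":0,"grip":0}
  ]
}}

```text
t: 16.58
position: [0.5052, 0.2518, 0.2555]
tool_rot: [0.868, 0.496, -0.001, -0.001]
ft_force: [-0.5, -0.5, -0.8]
gripper_width: 0.0046
grip_force: 30.0
```

Request:
{"method": "arm_command", "body": {
  "rows": [
    {"x":0,"y":0,"z":0,"ax":-0.0747,"ay":0.0296,"az":-0.0714,"grip":0},
    {"x":0,"y":0,"z":0,"ax":-0.0747,"ay":0.0296,"az":-0.0714,"grip":0},
    {"x":0,"y":0,"z":0,"ax":-0.0747,"ay":0.0296,"az":-0.0714,"grip":0},
    {"x":0,"y":0,"z":0,"ax":-0.0747,"ay":0.0296,"az":-0.0714,"grip":0},
    {"x":0,"y":0,"z":0,"ax":-0.0747,"ay":0.0296,"az":-0.0714,"grip":0},
    {"x":0,"y":0,"z":0,"ax":-0.0747,"ay":0.0296,"az":-0.0714,"grip":0},
    {"x":0,"y":0,"z":0,"ax":-0.0747,"ay":0.0296,"az":-0.0714,"grip":0},
    {"x":0,"y":0,"z":0,"ax":-0.0747,"ay":0.0296,"az":-0.0714,"grip":0},
    {"x":0,"y":0,"z":0,"ax":-0.0747,"ay":0.0296,"az":-0.0714,"grip":0},
    {"x":0,"y":0,"z":0,"ax":-0.0747,"ay":0.0296,"az":-0.0714,"grip":0},
    {"x":0,"y":0,"z":0,"ax":0,"ay":0,"az":0,"grip":0}
  ]
}}

```text
t: 17.95
position: [0.5044, 0.251, 0.26]
tool_rot: [0.58, 0.722, 0.293, 0.238]
ft_force: [0.3, 0.6, -0.4]
gripper_width: 0.0048
grip_force: 30.0
```

Run:
```python
from tgt import *
from rig import ctrl
o=ctrl.observe(); R=Ro.from_quat(o["tool_rot"]); print(o["position"],o["joint_positions"],o["gripper_width"])
print("rotvec",(R.inv()*RT).as_rotvec().round(4)); shift(PT)
```

```text
[0.50442013 0.2510246  0.25996224] [ 0.40007429  0.09081916  2.03451979 -0.48729687  0.28351876  0.60168239] 0.0048163443497466684
rotvec [-0.0122  0.0046  0.0001]
shift cm [-1.85 -4.18  9.85] rows 3 each [-0.62 -1.39  3.28]
```

```bash
cat > fk.py <<'E'
from tgt import *
from scipy.optimize import least_squares
def fk(q,p):
    a,h,L1,e,L2,d=p; r=Ro.from_euler
    A=r("z",q[0]); B=A*r("y",q[1]); C=B*r("y",q[2]); D=C*r("z",q[3])*r("y",q[4])
    P=A.apply([a,0,h])+B.apply([0,0,L1])+C.apply([e,0,L2])+D.apply([0,0,d])
    return P,D*r("z",q[5])*r("z",np.pi/2)
S=[([-1.49001402,.342748248,1.52502506,-4.4e-5,1.27539215,-.145974],[.11801761,-.51114116,.22602891]),
([.0870453,.385657522,1.33704154,-.0004705,1.41963963,.673923694],[.54962868,.12450564,.27043406]),
([-.55102724,.472430492,1.4045657,0,1.26664624,-.0216],[.53213,-.23732,.19681]),
([.40007429,.09081916,2.03451979,-.48729687,.28351876,.60168239],[.50442013,.2510246,.25996224])]
P0=least_squares(lambda p:np.r_[np.ravel([fk(q,p)[0]-np.array(x) for q,x in S]),.01*(p-[0,.33,.45,0,.4,.25])],[0,.33,.45,0,.4,.25]).x
E
python3 - <<'E'
from fk import *
print(P0.round(4)); 
for q,x in S: print((fk(q,P0)[0]-x).round(4))
print(fk(S[3][0],P0)[1].as_quat())
lo=np.array([-2.53,-.77,.04,-1,.28,-3.11]);hi=np.array([2.53,2.02,2.7,4.14,2.66,3.11])
best={}
rng=np.random.default_rng(0)
def res(q,PT,RT): P,R=fk(q,P0); return np.r_[(P-PT)*10,(R.inv()*RT).as_rotvec()]
for k in range(40):
    s=least_squares(res,rng.uniform(lo,hi),bounds=(lo,hi),args=(PT,RT))
    best[tuple(s.x.round(2))]=round(s.cost,6)
for q,c in sorted(best.items(),key=lambda z:z[1])[:8]: print(c,q,res(np.array(q),PT,RT).round(3))
E
```

```text
[ 0.2466  0.0881  0.3325 -0.043   0.1735  0.1583]
[-0.0747 -0.0236  0.0073]
[-0.0022 -0.0768 -0.0163]
[-0.0415 -0.0642  0.0178]
[ 0.0152 -0.0538 -0.0088]
[0.58044639 0.72174459 0.29269426 0.23769055]
0.0 (np.float64(0.46), np.float64(0.36), np.float64(2.25), np.float64(3.78), np.float64(0.29), np.float64(2.7)) [ 0.004 -0.001 -0.011 -0.004  0.002 -0.003]
0.006119 (np.float64(0.42), np.float64(0.35), np.float64(2.28), np.float64(3.29), np.float64(0.29), np.float64(-3.11)) [ 0.008 -0.039 -0.005  0.007 -0.102 -0.032]
0.022345 (np.float64(0.48), np.float64(0.37), np.float64(2.04), np.float64(-1.0), np.float64(0.28), np.float64(1.21)) [ 0.016  0.029  0.084 -0.172  0.088 -0.001]
1.442206 (np.float64(0.53), np.float64(1.44), np.float64(2.7), np.float64(-1.0), np.float64(2.66), np.float64(-1.36)) [-0.406 -0.16  -0.498  1.538  0.285 -0.003]
1.787071 (np.float64(0.64), np.float64(0.54), np.float64(1.94), np.float64(-1.0), np.float64(0.86), np.float64(-3.11)) [-0.287  0.187 -0.188  0.279  0.722 -1.68 ]
2.594085 (np.float64(0.61), np.float64(1.61), np.float64(0.04), np.float64(4.14), np.float64(2.14), np.float64(0.9)) [ 7.170e-01  5.440e-01  2.260e-01  5.150e-01  2.016e+00 -1.000e-03]
7.270269 (np.float64(-2.53), np.float64(-0.77), np.float64(0.04), np.float64(2.91), np.float64(1.41), np.float64(0.26)) [-3.106e+00 -1.193e+00  1.844e+00  2.320e-01 -1.080e-01 -2.000e-03]
```

```bash
python3 - <<'E'
s=open("fk.py").read()
s=s.replace("a,h,L1,e,L2,d=p","a,h,L1,e,L2,d,b,c=p").replace("[a,0,h]","[a,b,h]").replace("D.apply([0,0,d])","D.apply([0,c,d])")
s=s.replace("[0,.33,.45,0,.4,.25]","[0,.33,.45,0,.4,.25,.04,.04]").replace(".01*(p-",".003*(p-")
open("fk.py","w").write(s+'''
lo=np.array([-2.53,-.77,.04,-1,.28,-3.11]);hi=np.array([2.53,2.02,2.7,4.14,2.66,3.11])
def res(q,PT,RT): P,R=fk(q,P0); return np.r_[(P-PT)*10,(R.inv()*RT).as_rotvec()]
def ik(PT,RT,n=40):
    best={}; rng=np.random.default_rng(0)
    for k in range(n):
        s=least_squares(res,rng.uniform(lo,hi),bounds=(lo,hi),args=(PT,RT)); best[tuple(float(v) for v in s.x.round(3))]=round(s.cost,6)
    return sorted(best.items(),key=lambda z:z[1])[:4]
''')
E
python3 - <<'E'
from fk import *
print(P0.round(4)); 
for q,x in S: print((fk(q,P0)[0]-x).round(4))
for q,c in ik(PT,RT): print(c,q,res(np.array(q),PT,RT).round(3))
E
```

```text
[0.     0.2231 0.5061 0.0466 0.3796 0.3181 0.0764 0.    ]
[0. 0. 0.]
[ 0.  0. -0.]
[-0. -0.  0.]
[ 0.  0. -0.]
0.004412 (0.358, 0.348, 2.174, 3.638, 0.28, 2.751) [-0.007  0.001 -0.016  0.089  0.025 -0.   ]
0.004412 (0.358, 0.348, 2.174, 3.637, 0.28, 2.751) [-0.007  0.002 -0.016  0.089  0.025  0.001]
0.005981 (0.29, 0.341, 2.198, 3.167, 0.28, -3.11) [-0.006 -0.007 -0.015  0.096 -0.049 -0.008]
0.011589 (0.413, 0.332, 1.997, -1.0, 0.28, 1.143) [ 0.002  0.013  0.016 -0.1    0.113 -0.001]
```

Run:
```python
from fk import *
# slide frames: presentation and rack (from the first grasp: tool x=-sx, y=sy, z=-sz)
F=Ro.from_matrix(np.diag([-1.,1,-1]))
RsP=RT*F; OP=PT+RT.apply([-.0443,0,.0291])     # slide origin = TCP + tool offset (slide x +44.3,z -29.1)
Rg=Ro.from_quat([.869,.495,0,0]); Pg=np.array([.5357,-.240,.0371]); RsR=Rg*F; OR=Pg+Rg.apply([-.0443,0,.0291])
print("slide origin rack",OR,"pres",OP)
for th in (-50,-35,-20,20,35,50):
    t=np.radians(th); Rl=F*Ro.from_euler("y",t)   # tool in slide frame
    G=np.array([-.046,0,.047]); T=G+Rl.apply([0,0,.0188])
    z=Rl.apply([0,0,1]); out=[]
    for Rs,O in((RsR,OR),(RsP,OP)):
        s=ik(O+Rs.apply(T),Rs*Rl,25); out.append([(c,q) for q,c in s[:2]])
    print(th,"toolz in slide",z.round(2)); [print("   ",o) for o in out]
```

```text
slide origin rack [ 0.51310518 -0.27810465  0.008     ] pres [0.57610097 0.20210328 0.13977675]
-50 toolz in slide [ 0.77  0.   -0.64]
    [(np.float64(0.0), (-0.18, 0.906, 1.394, -0.83, 1.339, 0.77)), (np.float64(0.322532), (-0.301, 0.691, 2.139, 4.14, 0.681, 1.94))]
    [(np.float64(0.020196), (0.707, 0.669, 1.552, -1.0, 1.271, 1.435)), (np.float64(0.16153), (0.634, 0.593, 2.185, 4.14, 0.993, 2.412))]
-35 toolz in slide [ 0.57  0.   -0.82]
    [(np.float64(0.0), (-0.266, 0.797, 1.461, -0.648, 1.158, 0.62)), (np.float64(0.254358), (-0.402, 0.607, 2.116, 4.14, 0.395, 1.997))]
    [(np.float64(0.017471), (0.644, 0.524, 1.72, -1.0, 0.955, 1.36)), (np.float64(0.072585), (0.58, 0.5, 2.174, 4.14, 0.773, 2.398))]
-20 toolz in slide [ 0.34  0.   -0.94]
    [(np.float64(0.0), (-0.376, 0.714, 1.516, -0.411, 1.009, 0.397)), (np.float64(0.200563), (-0.44, 0.586, 2.102, 4.14, 0.28, 2.072))]
    [(np.float64(0.011868), (0.53, 0.398, 1.882, -1.0, 0.59, 1.249)), (np.float64(0.020575), (0.499, 0.413, 2.154, 4.14, 0.521, 2.351))]
20 toolz in slide [-0.34  0.   -0.94]
    [(np.float64(0.0), (-0.724, 0
[... 154 characters left out ...]
, 0.466, -1.861)), (np.float64(0.048911), (0.315, 0.344, 2.193, 3.202, 0.28, 3.11))]
35 toolz in slide [-0.57  0.   -0.82]
    [(np.float64(0.0), (-0.84, 0.746, 1.582, 0.654, 1.118, -0.69)), (np.float64(0.412315), (-0.503, 0.578, 2.165, 3.277, 0.28, 3.11))]
    [(np.float64(0.0), (-0.104, 0.434, 2.087, 1.519, 0.816, -1.828)), (np.float64(0.156064), (0.323, 0.34, 2.194, 3.172, 0.28, 3.11))]
50 toolz in slide [-0.77  0.   -0.64]
    [(np.float64(0.0), (-0.931, 0.845, 1.557, 0.826, 1.292, -0.867)), (np.float64(0.595828), (-0.483, 0.572, 2.163, 3.341, 0.28, 3.11))]
    [(np.float64(0.0), (-0.2, 0.566, 1.985, 1.385, 1.12, -1.826)), (np.float64(0.284588), (-0.153, 0.794, 2.394, 2.2, 1.444, 3.11))]
```

The wrist cannot reach the tilted pose with this grip. A grip tilted 20° in the slide's plane can, so I'll put the slide back in its slot and regrip.

Run:
```python
from fk import *
from rig import ctrl
o=ctrl.observe(); R=Ro.from_quat(o["tool_rot"]); Rg=Ro.from_quat([.869,.495,0,0])
print("rot",(R.inv()*Rg).as_rotvec().round(4)); shift([.5357,-.240,.26],rot=Rg)
for th in (10,14,17,20,24):
    F=Ro.from_matrix(np.diag([-1.,1,-1])); RsP=RT*F; OP=PT+RT.apply([-.0443,0,.0291]); Rl=F*Ro.from_euler("y",np.radians(th)); T=np.array([-.046,0,.047])+Rl.apply([0,0,.0188])
    print(th,ik(OP+RsP.apply(T),RsP*Rl,15)[:2])
```

```text
rot [ 0.7371 -0.2867  0.7129]
shift cm [-40.64  27.73  -0.  ] rows 11 each [-3.69  2.52 -0.  ]
10 [((0.164, 0.323, 2.158, 2.08, 0.28, -2.131), np.float64(0.000727)), ((0.309, 0.345, 2.193, 3.221, 0.28, 3.11), np.float64(0.01304))]
14 [((0.136, 0.323, 2.14, 1.853, 0.315, -1.927), np.float64(0.0)), ((0.312, 0.345, 2.193, 3.213, 0.28, 3.11), np.float64(0.023981))]
17 [((0.095, 0.331, 2.14, 1.776, 0.391, -1.885), np.float64(0.0)), ((0.313, 0.345, 2.193, 3.208, 0.28, 3.11), np.float64(0.035168))]
20 [((0.056, 0.342, 2.137, 1.716, 0.466, -1.861), np.float64(0.0)), ((0.315, 0.344, 2.193, 3.202, 0.28, 3.11), np.float64(0.048911))]
24 [((0.007, 0.361, 2.13, 1.652, 0.564, -1.843), np.float64(0.0)), ((0.317, 0.343, 2.193, 3.194, 0.28, 3.11), np.float64(0.071217))]
```

Request:
{"method": "arm_command", "body": {
  "rows": [
    {"x":0,"y":0,"z":0,"ax":0.0737,"ay":-0.0287,"az":0.0713,"grip":0},
    {"x":0,"y":0,"z":0,"ax":0.0737,"ay":-0.0287,"az":0.0713,"grip":0},
    {"x":0,"y":0,"z":0,"ax":0.0737,"ay":-0.0287,"az":0.0713,"grip":0},
    {"x":0,"y":0,"z":0,"ax":0.0737,"ay":-0.0287,"az":0.0713,"grip":0},
    {"x":0,"y":0,"z":0,"ax":0.0737,"ay":-0.0287,"az":0.0713,"grip":0},
    {"x":0,"y":0,"z":0,"ax":0.0737,"ay":-0.0287,"az":0.0713,"grip":0},
    {"x":0,"y":0,"z":0,"ax":0.0737,"ay":-0.0287,"az":0.0713,"grip":0},
    {"x":0,"y":0,"z":0,"ax":0.0737,"ay":-0.0287,"az":0.0713,"grip":0},
    {"x":0,"y":0,"z":0,"ax":0.0737,"ay":-0.0287,"az":0.0713,"grip":0},
    {"x":0,"y":0,"z":0,"ax":0.0737,"ay":-0.0287,"az":0.0713,"grip":0},
    {"x":0,"y":0,"z":0,"ax":0,"ay":0,"az":0,"grip":0}
  ]
}}

```text
t: 19.32
position: [0.508, 0.252, 0.2613]
tool_rot: [0.869, 0.495, 0.003, 0.0]
ft_force: [-0.3, -0.2, -1.0]
gripper_width: 0.0048
grip_force: 30.0
```

Request:
{"method": "arm_command", "body": {
  "rows": [
    {"x":-1.8,"y":1.25,"z":0,"ax":0,"ay":0,"az":0,"grip":0},
    {"x":-3.7,"y":2.5,"z":0,"ax":0,"ay":0,"az":0,"grip":0},
    {"x":-3.7,"y":2.5,"z":0,"ax":0,"ay":0,"az":0,"grip":0},
    {"x":-3.7,"y":2.5,"z":0,"ax":0,"ay":0,"az":0,"grip":0},
    {"x":-3.7,"y":2.5,"z":0,"ax":0,"ay":0,"az":0,"grip":0},
    {"x":-3.7,"y":2.5,"z":0,"ax":0,"ay":0,"az":0,"grip":0},
    {"x":-3.7,"y":2.5,"z":0,"ax":0,"ay":0,"az":0,"grip":0},
    {"x":-3.7,"y":2.5,"z":0,"ax":0,"ay":0,"az":0,"grip":0},
    {"x":-3.7,"y":2.5,"z":0,"ax":0,"ay":0,"az":0,"grip":0},
    {"x":-3.7,"y":2.5,"z":0,"ax":0,"ay":0,"az":0,"grip":0},
    {"x":-3.7,"y":2.5,"z":0,"ax":0,"ay":0,"az":0,"grip":0},
    {"x":-1.8,"y":1.25,"z":0,"ax":0,"ay":0,"az":0,"grip":0}
  ]
}}

```text
t: 20.82
position: [0.5363, -0.2396, 0.2617]
tool_rot: [0.869, 0.495, 0.003, 0.001]
ft_force: [1.0, 0.9, -1.1]
gripper_width: 0.0044
grip_force: 30.0
```

```bash
cat > st.py <<'E'
from fk import *
from rig import ctrl
o=ctrl.observe(); P,R=fk(o["joint_positions"],P0); Rg=Ro.from_quat([.869,.495,0,0])
print("t",o["t"],"fkpos",P.round(4),o["position"].round(4),"F",o["ft_force"].round(1),"w",o["gripper_width"])
E
python3 - <<'E'
from st import *
print("rot",(R.inv()*Rg).as_rotvec().round(4)); shift([.5357,-.240,.26],pos=P,rot=Rg)
E
```

```text
t 20.825 fkpos [ 0.5363 -0.2396  0.2617] [ 0.5363 -0.2396  0.2617] F [ 1.   0.9 -1.1] w 0.004440503505179943
rot [ 0.005  -0.0031 -0.0007]
shift cm [-0.07 -0.03  0.17] rows 1 each [-0.07 -0.03  0.17]
```

Request:
{"method": "arm_command", "body": {
  "rows": [
    {"x":-0.07,"y":-0.03,"z":0.17,"ax":0.005,"ay":-0.003,"az":0,"grip":0},
    {"x":0,"y":0,"z":5,"ax":0,"ay":0,"az":0,"grip":0},
    {"x":0,"y":0,"z":5,"ax":0,"ay":0,"az":0,"grip":0},
    {"x":0,"y":0,"z":4,"ax":0,"ay":0,"az":0,"grip":0},
    {"x":0,"y":0,"z":3,"ax":0,"ay":0,"az":0,"grip":0},
    {"x":0,"y":0,"z":2,"ax":0,"ay":0,"az":0,"grip":0},
    {"x":0,"y":0,"z":0,"ax":0,"ay":0,"az":0,"grip":0},
    {"x":0,"y":0,"z":0,"ax":0,"ay":0,"az":0,"grip":0}
  ]
}}

```text
t: 21.82
position: [0.536, -0.2379, 0.0714]
tool_rot: [0.869, 0.495, 0.0, 0.0]
ft_force: [-0.1, -0.1, -0.0]
gripper_width: 0.0047
grip_force: 30.0
```

Run:
```python
from st import *
print("rot",(R.inv()*Rg).as_rotvec().round(4)); shift([.5357,-.240,.0371],pos=P,rot=Rg)
f=ctrl.grab_frame("side"); np.savez("s6.npz",**f); f=ctrl.grab_frame("top"); np.savez("t6.npz",**f)
a=crop(f,330,205,72,66,5.5); b=crop(load("s6.npz"),298,275,55,60,6.6)
c=crop(ctrl.grab_frame("wrist"),230,160,100,60,3.6)
Q=np.zeros((600,780,3),np.uint8); Q[:363,:396]=a; Q[:396,400:763]=b; Q[380:596,:360]=c; cv2.imwrite("pics/m6.png",Q)
```

```text
t 21.825 fkpos [ 0.536  -0.2378  0.0714] [ 0.536  -0.2379  0.0714] F [-0.1 -0.1 -0. ] w 0.0047212167077337955
rot [ 0.0002 -0.0001  0.0006]
shift cm [-0.2   0.08  3.43] rows 1 each [-0.2   0.08  3.43]
```

Request:
{"method": "arm_command", "body": {
  "rows": [
    {"x":-0.2,"y":0.08,"z":0,"ax":0,"ay":0,"az":0,"grip":0},
    {"x":0,"y":0,"z":0,"ax":0,"ay":0,"az":0,"grip":0},
    {"x":0,"y":0,"z":0,"ax":0,"ay":0,"az":0,"grip":0}
  ]
}}

```text
t: 22.35
position: [0.5349, -0.2409, 0.0704]
tool_rot: [0.869, 0.495, -0.0, -0.001]
ft_force: [-0.6, 0.5, -0.8]
gripper_width: 0.0049
grip_force: 30.0
```

Run:
```python
from st import *
print("rot",(R.inv()*Rg).as_rotvec().round(4)); shift([.5357,-.240,.0371],pos=P,rot=Rg)
```

```text
t 22.35 fkpos [ 0.5349 -0.2408  0.0704] [ 0.5349 -0.2409  0.0704] F [-0.6  0.5 -0.8] w 0.00487742955902517
rot [-0.0013  0.     -0.0009]
shift cm [0.11 0.03 3.33] rows 1 each [0.11 0.03 3.33]
```

Request:
{"method": "arm_command", "body": {
  "rows": [
    {"x":0.05,"y":0.02,"z":0.7,"ax":0,"ay":0,"az":0,"grip":0},
    {"x":0,"y":0,"z":0.5,"ax":0,"ay":0,"az":0,"grip":0},
    {"x":0,"y":0,"z":0.4,"ax":0,"ay":0,"az":0,"grip":0},
    {"x":0,"y":0,"z":0,"ax":0,"ay":0,"az":0,"grip":0}
  ]
}}

```text
t: 22.85
position: [0.5353, -0.2404, 0.0538]
tool_rot: [0.869, 0.495, -0.0, -0.001]
ft_force: [0.7, -0.6, -1.1]
gripper_width: 0.0047
grip_force: 30.0
```

Slide bottom is now at about 25 mm, inside the ribs with no contact force.

Request:
{"method": "arm_command", "body": {
  "rows": [
    {"x":0,"y":0,"z":0.5,"ax":0,"ay":0,"az":0,"grip":0},
    {"x":0,"y":0,"z":0.5,"ax":0,"ay":0,"az":0,"grip":0},
    {"x":0,"y":0,"z":0.4,"ax":0,"ay":0,"az":0,"grip":0},
    {"x":0,"y":0,"z":0.2,"ax":0,"ay":0,"az":0,"grip":0},
    {"x":0,"y":0,"z":0,"ax":0,"ay":0,"az":0,"grip":0}
  ]
}}

```text
t: 23.48
position: [0.5354, -0.2404, 0.0381]
tool_rot: [0.869, 0.495, -0.0, -0.001]
ft_force: [-0.0, -0.8, -1.4]
gripper_width: 0.0051
grip_force: 30.0
```

Request:
{"method": "arm_command", "body": {
  "rows": [
    {"x":0,"y":0,"z":0.08,"ax":0,"ay":0,"az":0,"grip":0},
    {"x":0,"y":0,"z":0,"ax":0,"ay":0,"az":0,"grip":0.35},
    {"x":0,"y":0,"z":0,"ax":0,"ay":0,"az":0,"grip":0.35},
    {"x":0,"y":0,"z":0,"ax":0,"ay":0,"az":0,"grip":0.35},
    {"x":0,"y":0,"z":0,"ax":0,"ay":0,"az":0,"grip":0.35}
  ]
}}

```text
t: 24.1
position: [0.5354, -0.2403, 0.0376]
tool_rot: [0.869, 0.495, -0.0, -0.001]
ft_force: [-0.2, 0.9, 0.1]
gripper_width: 0.0317
grip_force: 0.0
```

Run:
```python
from st import *
F=Ro.from_matrix(np.diag([-1.,1,-1])); OR=np.array([.5357,-.24,.0371])+Rg.apply([-.0443,0,.0291])
Rl=F*Ro.from_euler("y",np.radians(20)); T=np.array([-.046,0,.047])+Rl.apply([0,0,.0188])
Pt=OR+(Rg*F).apply(T); Rt=Rg*F*Rl
print("rot",(R.inv()*Rt).as_rotvec().round(4),"T in slide",T); shift(Pt,pos=P,rot=R); print(Pt)
```

```text
t 24.1 fkpos [ 0.5353 -0.2403  0.0376] [ 0.5354 -0.2403  0.0376] F [-0.2  0.9  0.1] w 0.03168208852543152
rot [-0.0012  0.3491 -0.0008] T in slide [-0.05242998  0.          0.02933378]
shift cm [0.86 0.02 0.03] rows 1 each [0.86 0.02 0.03]
[ 0.53984662 -0.233007    0.03733378]
```

Request:
{"method": "arm_command", "body": {
  "rows": [
    {"x":0.86,"y":0,"z":-0.5,"ax":0,"ay":0,"az":0,"grip":0.35},
    {"x":0,"y":0,"z":0,"ax":0,"ay":0.117,"az":0,"grip":0.35},
    {"x":0,"y":0,"z":0,"ax":0,"ay":0.116,"az":0,"grip":0.35},
    {"x":0,"y":0,"z":0,"ax":0,"ay":0.116,"az":0,"grip":0.35},
    {"x":0,"y":0,"z":0,"ax":0,"ay":0,"az":0,"grip":0.35},
    {"x":0,"y":0,"z":0,"ax":0,"ay":0,"az":0,"grip":0.35}
  ]
}}

```text
t: 24.85
position: [0.54, -0.2326, 0.0427]
tool_rot: [0.856, 0.487, 0.15, -0.086]
ft_force: [0.3, -0.2, -0.4]
gripper_width: 0.032
grip_force: 0.0
```

Run:
```python
from st import *
F=Ro.from_matrix(np.diag([-1.,1,-1])); Rt=Rg*Ro.from_euler("y",np.radians(20))
print("rot",(R.inv()*Rt).as_rotvec().round(4)); shift([.53985,-.2330,.0375],pos=P,rot=R)
```

```text
t 24.85 fkpos [ 0.5399 -0.2326  0.0427] [ 0.54   -0.2326  0.0427] F [ 0.3 -0.2 -0.4] w 0.031999452989893935
rot [-0.0013  0.0021 -0.0007]
shift cm [-0.21  0.01  0.48] rows 1 each [-0.21  0.01  0.48]
```

Request:
{"method": "arm_command", "body": {
  "rows": [
    {"x":-0.2,"y":0,"z":0.48,"ax":0,"ay":0,"az":0,"grip":0.35},
    {"x":0,"y":0,"z":0,"ax":0,"ay":0,"az":0,"grip":0.35},
    {"x":0,"y":0,"z":0,"ax":0,"ay":0,"az":0,"grip":0},
    {"x":0,"y":0,"z":0,"ax":0,"ay":0,"az":0,"grip":0},
    {"x":0,"y":0,"z":0,"ax":0,"ay":0,"az":0,"grip":0},
    {"x":0,"y":0,"z":0,"ax":0,"ay":0,"az":0,"grip":0},
    {"x":0,"y":0,"z":0,"ax":0,"ay":0,"az":0,"grip":0},
    {"x":0,"y":0,"z":0,"ax":0,"ay":0,"az":0,"grip":0},
    {"x":0,"y":0,"z":0,"ax":0,"ay":0,"az":0,"grip":0}
  ]
}}

```text
t: 25.98
position: [0.5397, -0.2332, 0.0374]
tool_rot: [0.856, 0.487, 0.151, -0.086]
ft_force: [-0.1, -0.4, 0.7]
gripper_width: 0.0046
grip_force: 30.0
```

Run:
```python
from st import *
F=Ro.from_matrix(np.diag([-1.,1,-1])); OR=np.array([.5357,-.24,.0371])+Rg.apply([-.0443,0,.0291]); Rs=Rg*F
Ts=Rs.inv().apply(P-OR); Ra=Rs.inv()*R      # TCP pose in slide frame
print("TCP in slide",Ts.round(4),(Ra*Ro.from_euler("y",-np.radians(20))*F).as_rotvec().round(4))
np.savez("grip.npz",Ts=Ts,Ra=Ra.as_quat())
RsP=RT*F; L=np.array([.0425,.0025,.026]); OP=C-RsP.apply(L)
Pf=OP+RsP.apply(Ts); Rf=RsP*Ra; print("final tcp",Pf,Rf.as_quat()); np.savez("fin.npz",Pf=Pf,Rf=Rf.as_quat())
# plan: up to z=.26+, translate, rotate near (.52,.2,.27)
print("up",R.inv().apply([0,0,22.5]).round(2))
up=P+[0,0,.225]; W=Pf+np.array([-.03,0,.09]); shift(W,pos=up,rot=R); rv=(R.inv()*Rf).as_rotvec(); print("rot",rv.round(4),np.linalg.norm(rv))
q=o["joint_positions"]; n=0
for k in np.linspace(0,1,12):
    s=least_squares(res,q,bounds=(lo-.01,hi+.01),args=(up+k*(W-up),R)); q=s.x; n=max(n,s.cost)
print("xlate",q.round(2),n)
for k in np.linspace(0,1,12):
    s=least_squares(res,q,bounds=(lo-.01,hi+.01),args=(W,R*Ro.from_rotvec(k*rv))); print(k.round(2),s.x.round(2),round(s.cost,5)); q=s.x
s=least_squares(res,q,bounds=(lo,hi),args=(Pf,Rf)); print(s.x.round(2),s.cost)
```

```text
t 25.975 fkpos [ 0.5396 -0.2332  0.0374] [ 0.5397 -0.2332  0.0374] F [-0.1 -0.4  0.7] w 0.004619321498840907
TCP in slide [-0.0522 -0.0001  0.0294] [-0.0012 -0.0001 -0.0006]
final tcp [0.54437023 0.24849473 0.16058198] [0.51817807 0.75104881 0.39398362 0.11042684]
up [  7.69  -0.03 -21.14]
shift cm [ 37.29 -26.76  14.86] rows 11 each [ 3.39 -2.43  1.35]
rot [-0.4579  0.2951 -0.9261] 1.0744626018367143
xlate [0.17 0.26 1.62 0.31 1.05 0.58] 2.0186729482354299e-19
0.0 [0.17 0.26 1.62 0.31 1.05 0.58] 0.0
0.09 [0.17 0.24 1.67 0.31 0.98 0.49] 0.0
0.18 [0.17 0.22 1.71 0.32 0.91 0.39] 0.0
0.27 [0.17 0.2  1.75 0.35 0.84 0.29] 0.0
0.36 [0.17 0.18 1.8  0.38 0.77 0.17] 0.0
0.45 [0.16 0.16 1.84 0.43 0.7  0.04] 0.0
0.55 [ 0.15  0.14  1.89  0.49  0.64 -0.11] 0.0
0.64 [ 0.14  0.13  1.93  0.59  0.58 -0.29] 0.0
0.73 [ 0.13  0.12  1.97  0.7   0.53 -0.5 ] 0.0
0.82 [ 0.11  0.12  2.02  0.85  0.5  -0.74] 0.0
0.91 [ 0.09  0.12  2.05  1.02  0.49 -1.  ] 0.0
1.0 [ 0.06  0.12  2.09  1.19  0.5  -1.27] 0.0
[ 0.06  0.34  2.14  1.71  0.47 -1.86] 5.415109483258034e-20
```

Request:
{"method": "arm_command", "body": {
  "rows": [
    {"x":0.2,"y":0,"z":-0.55,"ax":0,"ay":0,"az":0,"grip":0},
    {"x":0.5,"y":0,"z":-1.37,"ax":0,"ay":0,"az":0,"grip":0},
    {"x":0.8,"y":0,"z":-2.2,"ax":0,"ay":0,"az":0,"grip":0},
    {"x":0.9,"y":0,"z":-2.47,"ax":0,"ay":0,"az":0,"grip":0},
    {"x":0.9,"y":0,"z":-2.47,"ax":0,"ay":0,"az":0,"grip":0},
    {"x":0.9,"y":0,"z":-2.47,"ax":0,"ay":0,"az":0,"grip":0},
    {"x":0.9,"y":0,"z":-2.47,"ax":0,"ay":0,"az":0,"grip":0},
    {"x":0.9,"y":0,"z":-2.47,"ax":0,"ay":0,"az":0,"grip":0},
    {"x":0.9,"y":0,"z":-2.47,"ax":0,"ay":0,"az":0,"grip":0},
    {"x":0.8,"y":0,"z":-2.2,"ax":0,"ay":0,"az":0,"grip":0},
    {"x":0,"y":0,"z":0,"ax":0,"ay":0,"az":0,"grip":0}
  ]
}}

```text
t: 27.35
position: [0.5402, -0.2335, 0.2648]
tool_rot: [0.856, 0.488, 0.151, -0.084]
ft_force: [0.1, 0.2, -0.9]
gripper_width: 0.0052
grip_force: 30.0
```

Request:
{"method": "arm_command", "body": {
  "rows": [
    {"x":1.7,"y":-1.22,"z":0.68,"ax":0,"ay":0,"az":0,"grip":0},
    {"x":3.39,"y":-2.43,"z":1.35,"ax":0,"ay":0,"az":0,"grip":0},
    {"x":3.39,"y":-2.43,"z":1.35,"ax":0,"ay":0,"az":0,"grip":0},
    {"x":3.39,"y":-2.43,"z":1.35,"ax":0,"ay":0,"az":0,"grip":0},
    {"x":3.39,"y":-2.43,"z":1.35,"ax":0,"ay":0,"az":0,"grip":0},
    {"x":3.39,"y":-2.43,"z":1.35,"ax":0,"ay":0,"az":0,"grip":0},
    {"x":3.39,"y":-2.43,"z":1.35,"ax":0,"ay":0,"az":0,"grip":0},
    {"x":3.39,"y":-2.43,"z":1.35,"ax":0,"ay":0,"az":0,"grip":0},
    {"x":3.39,"y":-2.43,"z":1.35,"ax":0,"ay":0,"az":0,"grip":0},
    {"x":3.39,"y":-2.43,"z":1.35,"ax":0,"ay":0,"az":0,"grip":0},
    {"x":3.39,"y":-2.43,"z":1.35,"ax":0,"ay":0,"az":0,"grip":0},
    {"x":1.7,"y":-1.22,"z":0.68,"ax":0,"ay":0,"az":0,"grip":0}
  ]
}}

```text
t: 28.85
position: [0.5133, 0.2502, 0.2493]
tool_rot: [0.856, 0.488, 0.149, -0.087]
ft_force: [-0.0, -0.1, -0.9]
gripper_width: 0.005
grip_force: 30.0
```

Request:
{"method": "arm_command", "body": {
  "rows": [
    {"x":0,"y":0,"z":0,"ax":-0.0416,"ay":0.0268,"az":-0.0842,"grip":0},
    {"x":0,"y":0,"z":0,"ax":-0.0416,"ay":0.0268,"az":-0.0842,"grip":0},
    {"x":0,"y":0,"z":0,"ax":-0.0416,"ay":0.0268,"az":-0.0842,"grip":0},
    {"x":0,"y":0,"z":0,"ax":-0.0416,"ay":0.0268,"az":-0.0842,"grip":0},
    {"x":0,"y":0,"z":0,"ax":-0.0416,"ay":0.0268,"az":-0.0842,"grip":0},
    {"x":0,"y":0,"z":0,"ax":-0.0416,"ay":0.0268,"az":-0.0842,"grip":0},
    {"x":0,"y":0,"z":0,"ax":-0.0416,"ay":0.0268,"az":-0.0842,"grip":0},
    {"x":0,"y":0,"z":0,"ax":-0.0416,"ay":0.0268,"az":-0.0842,"grip":0},
    {"x":0,"y":0,"z":0,"ax":-0.0416,"ay":0.0268,"az":-0.0842,"grip":0},
    {"x":0,"y":0,"z":0,"ax":-0.0416,"ay":0.0268,"az":-0.0842,"grip":0},
    {"x":0,"y":0,"z":0,"ax":-0.0416,"ay":0.0268,"az":-0.0842,"grip":0},
    {"x":0,"y":0,"z":0,"ax":0,"ay":0,"az":0,"grip":0}
  ]
}}

```text
t: 30.35
position: [0.5136, 0.2478, 0.2488]
tool_rot: [0.52, 0.751, 0.393, 0.109]
ft_force: [0.2, 0.0, -0.9]
gripper_width: 0.0047
grip_force: 30.0
```

```bash
cat > fin.py <<'E'
from st import *
z=np.load("fin.npz"); Rf=Ro.from_quat(z["Rf"]); Pf=z["Pf"]
print("rot",(R.inv()*Rf).as_rotvec().round(4),"q",o["joint_positions"].round(2)); shift(Pf,pos=P,rot=R,step=.03)
E
python3 fin.py
```

```text
t 30.35 fkpos [0.5137 0.2478 0.2489] [0.5136 0.2478 0.2488] F [ 0.2  0.  -0.9] w 0.00471802935158201
rot [-0.0038  0.0005 -0.0034] q [ 0.06  0.12  2.09  1.19  0.5  -1.27]
shift cm [-3.43 -4.06  7.69] rows 4 each [-0.86 -1.02  1.92]
```

Request:
{"method": "arm_command", "body": {
  "rows": [
    {"x":-0.43,"y":-0.51,"z":0.96,"ax":0,"ay":0,"az":0,"grip":0},
    {"x":-0.43,"y":-0.51,"z":0.96,"ax":0,"ay":0,"az":0,"grip":0},
    {"x":-0.43,"y":-0.51,"z":0.96,"ax":0,"ay":0,"az":0,"grip":0},
    {"x":-0.43,"y":-0.51,"z":0.96,"ax":0,"ay":0,"az":0,"grip":0},
    {"x":-0.43,"y":-0.51,"z":0.96,"ax":0,"ay":0,"az":0,"grip":0},
    {"x":-0.43,"y":-0.51,"z":0.96,"ax":0,"ay":0,"az":0,"grip":0},
    {"x":-0.43,"y":-0.51,"z":0.96,"ax":0,"ay":0,"az":0,"grip":0},
    {"x":-0.43,"y":-0.51,"z":0.96,"ax":0,"ay":0,"az":0,"grip":0},
    {"x":0,"y":0,"z":0,"ax":0,"ay":0,"az":0,"grip":0},
    {"x":0,"y":0,"z":0,"ax":0,"ay":0,"az":0,"grip":0}
  ]
}}

```text
t: 31.6
position: [0.5457, 0.2492, 0.1625]
tool_rot: [0.519, 0.751, 0.394, 0.11]
ft_force: [-0.5, 0.3, -0.5]
gripper_width: 0.005
grip_force: 30.0
```

```bash
python3 fin.py
python3 - <<'E'
from st import *
t=ctrl.grab_frame("top"); s=ctrl.grab_frame("side"); np.savez("t7.npz",**t); np.savez("s7.npz",**s)
L=.0425; F=Ro.from_matrix(np.diag([-1.,1,-1])); g=np.load("grip.npz"); Rs=R*Ro.from_quat(g["Ra"]).inv(); O=P-Rs.apply(g["Ts"])
pts=O+Rs.apply([[.0425,.0025,.026],[.05,.0025,.05],[.06,.0025,0],[-.06,.0025,0],[.05,.0025,.06],[-.06,.0025,.06]]); print(pts.round(4))
print("top",proj(t,pts).round(1).tolist()); print("side",proj(s,pts).round(1).tolist())
a=crop(t,170,90,110,140,4); b=crop(s,200,140,110,140,3.2)
Q=np.zeros((600,800,3),np.uint8); Q[:560,:440]=a; Q[:448,445:445+352]=b; cv2.imwrite("pics/m7.png",Q)
E
```

```text
t 31.6 fkpos [0.5456 0.2492 0.1625] [0.5457 0.2492 0.1625] F [-0.5  0.3 -0.5] w 0.0050015659211751
rot [-0.001  -0.0004 -0.0011] q [ 0.06  0.34  2.13  1.69  0.46 -1.83]
shift cm [-0.05 -0.24  0.02] rows 1 each [-0.05 -0.24  0.02]
t 31.6 fkpos [0.5456 0.2492 0.1625] [0.5457 0.2492 0.1625] F [-0.5  0.3 -0.5] w 0.0050015659211751
[[0.5703 0.1577 0.1619]
 [0.5553 0.1467 0.1789]
 [0.592  0.1446 0.1434]
 [0.566  0.2618 0.1435]
 [0.5484 0.1452 0.1859]
 [0.5247 0.2526 0.186 ]]
top [[208.8, 203.1], [211.6, 207.6], [215.5, 197.1], [171.1, 203.1], [211.5, 209.7], [169.2, 215.4]]
side [[249.0, 195.7], [247.1, 194.8], [256.3, 199.5], [232.0, 186.3], [245.6, 194.1], [223.1, 181.9]]
```

View pics/m7.png

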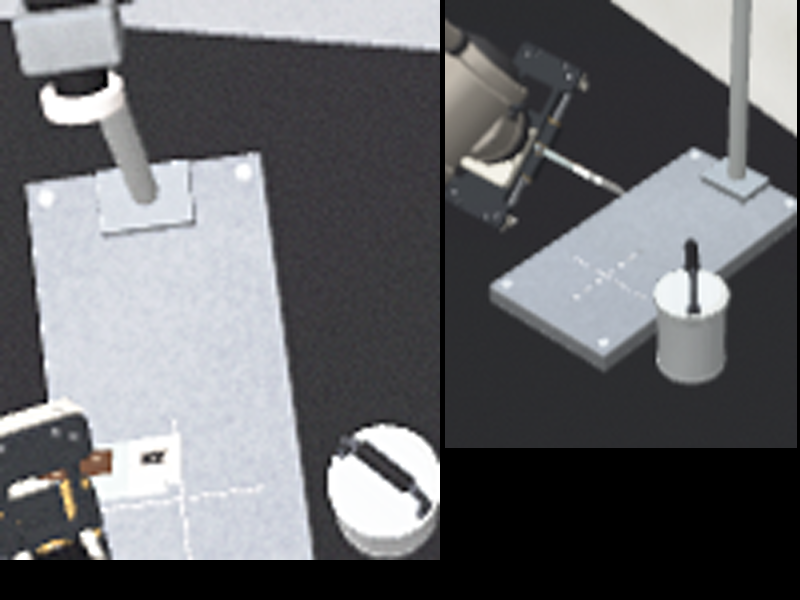

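In the top crop the label and its code face up at (152,458), the notch is on the edge nearest the robot (the upper edge when presented) at (175,485), and the can stands upright beside the stand. This matches the prediction, so one small trim remains before handing in.

Request:
{"method": "arm_command", "body": {
  "rows": [
    {"x":-0.05,"y":-0.2,"z":0,"ax":0,"ay":0,"az":0,"grip":0},
    {"x":0,"y":0,"z":0,"ax":0,"ay":0,"az":0,"grip":0},
    {"x":0,"y":0,"z":0,"ax":0,"ay":0,"az":0,"grip":0},
    {"x":0,"y":0,"z":0,"ax":0,"ay":0,"az":0,"grip":0},
    {"x":0,"y":0,"z":0,"ax":0,"ay":0,"az":0,"grip":0},
    {"x":0,"y":0,"z":0,"ax":0,"ay":0,"az":0,"grip":0}
  ]
}}

```text
t: 32.45
position: [0.5446, 0.2483, 0.1607]
tool_rot: [0.518, 0.751, 0.394, 0.11]
ft_force: [0.1, -0.0, 0.7]
gripper_width: 0.0048
grip_force: 30.0
```

```bash
python3 fin.py; python3 -c "
from rig import ctrl
print(ctrl.hand_in())"
```

```text
t 32.45 fkpos [0.5446 0.2482 0.1608] [0.5446 0.2483 0.1607] F [ 0.1 -0.   0.7] w 0.004842484443962607
rot [-0.0005 -0.     -0.0001] q [ 0.05  0.34  2.14  1.71  0.47 -1.85]
shift cm [ 0.03 -0.03  0.01] rows 1 each [ 0.03 -0.03  0.01]
the job is handed in; nothing more can be done
None
```

Handed in at about 32 s (no verdict shown): the can stands upright beside the stand and the slide is held with its label at the target pose to within 1 mm by the arm's readings, after one return to its slot to regrip it at a 20° tilt because the first grip could not reach the pose.

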